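# Rebuild the sole press's disc spring pack

## Robot

A 6-joint arm with a two-finger parallel gripper is mounted at the origin on the work surface. World frame = base frame: x ahead of the robot, y to its left, z up, the work surface at z = 0. Lengths are in m, angles in rad, forces in N, time in s.
With the tool pointing down it reaches from about 0.35 to 0.975 m from the base axis. Payload 4.9 kg.
Tool frame: the origin (TCP) lies midway between the tips of the shut fingers; the grasp point (between the pads) lies 19 mm behind it (manip.hold_point_z is the distance from the TCP to the grasp point, in m); z points along the fingers, y is the line along which they close (so a half turn about z gives the same grasp; the last joint's range is limited). The gripper opens to 85 mm and grips with 20 to 120 N. Pads are 22 mm wide; open, the fingers measure 114 mm over their backs; the gripper's body (76 mm by 85 mm) begins 54 mm behind the grasp point. The pads swing forward as they close: fully open they stand 13 mm farther back than shut.
Start: joints at [-1.437, 0.053, 1.613, -0, 1.476, -0.119], TCP at [0.156, -0.605, 0.231] pointing down, gripper open.
Joint ranges: [-3.01, 3.01], [-1.01, 2.22], [0.06, 2.58], [-1.02, 4.17], [0.09, 2.62], [-3.14, 3.14]. Speed limits (rad/s): [2.57, 2.57, 3.14, 3.14, 3.14, 3.14].

## Interface

Orientations are given as a unit quaternion [w, x, y, z].
In Python, from plant import manip gives the robot as it stands. The module is installed in compiled form; this text tells all that it offers.
- The arm moves only by the shell command python3 -m jog 'ROWS' [OPENING]. ROWS is JSON, one flat list of numbers, 6 for each row, row after row: the shift along the tool's x, y, z in units of 0.1 m (1.0 is 0.1 m), then the turn, a rotation vector about the tool's x, y, z in units of 180 degrees (1.0 is 180 degrees). A call has 1 to 8 rows; each row is the pose to reach, as a shift and turn from the pose commanded when the call began, along the tool's axes at that moment, turning the shorter way round; what a row does not reach only later rows make up. A row lasts 1/8 s, in which the tool goes at most 62.5 mm and 10.7 degrees, less where a joint would pass 70% of its speed; a pose out of reach is approached as far as the arm can. A call with a number of a shift or a turn outside -1 to 1 is refused whole. A call with a gripper value outside its range is refused whole. OPENING is the finger opening in mm, from 0 to 85.4, set as the call begins (- or left out, the last holds). The fingers move at their own pace and stop on an object; the grip force is fixed at half the most. Time passes only in rows, so rows that repeat a pose let the fingers close. It gives the time, the measured TCP pose, the force, the opening and the grip force at its end, in the units of the state.
- manip.state(): the state, without advancing time (a new reading comes with each control period).
- manip.grab_frame(name): name is "scene" or "top" or "wrist"; returns a dict with "img" (480x640x3 uint8, blue, green, red), "z_map" (480x640 float32, m along the optical axis (not along the pixel's ray), 0 where there is no reading), "fx", "fy", "cx", "cy" (pixels), "xyz" and "attitude" of the camera in the world; the wrist camera has in their place "T_tool_cam" (4x4, takes a point from camera to tool coordinates, whose origin is the TCP and whose axes are the flange's). Camera axes: x right, y up, looking along -z (the intrinsics and any distortion apply to the point x, -y, -z); pixel columns grow to the right and rows downward; lengths in m; the calibration is good to about 2 mm. A picture is of the moment at which its call begins: read the wrist's pose just before it.
- manip.job_done(): hands the job in; it is judged then, once.
The state is a dict: "time": time; "joint_pos": joint angles; "joint_vel": joint speeds; "joint_efforts": joint torques, N m; "tool_pos": TCP position; "tool_rot": TCP orientation; "contact_force": force on the tool from outside, world axes, zero at the start; "ft_torque": the same for the moment, N m; "gripper_width": opening from 0.0 (shut) to 1.0 (fully open); "grasp_force": force on a finger pad.
Only numpy, scipy, OpenCV 4.12 (cv2) and the standard library are available. Lean on these libraries where they do the work, as an engineer would, in place of code of your own. Each camera call takes 0.05 s, during which the arm holds its last target. There are 200 camera calls.

## Task

Finish the spring pack of the sole press: its first conical washer already sits on the arbor with its hollow red side down, and the two washers lying on the wooden rack must follow so that the hollows alternate - the middle one hollow up, the top one hollow down. Lower each one down the arbor without letting it drop and leave all three lying flat on one another; one washer has to be turned over on the way, and the groove across the rack will hold it standing on edge while you take it again from the other side. Leave the cement jar, hammer, tack tin and pressure plate where they are.

Things in the scene. Friction and masses are not known exactly. Their poses are not given: they have to be found in the camera images.
- washer_a_mid (a point): Loose conical spring washer lying hollow side down across the rack near one end, about 105 mm from the groove; 68 mm across, bore 32 mm, 10 mm high overall, 110 g. Crown side bare steel, hollow side painted red. The point is its centre, half-way up; z is its axis, pointing out of the crown side (z up = hollow down). The rim, 5 mm high, lies from the point to 5 mm on the hollow side.
- washer_b_mid (a point): The other loose washer, the same as washer_a in every way and free to be used before or after it, lying hollow side down near the other end of the rack. Both overhang the rack by 12 mm on either side.
- washer_first_mid (a point): The first washer, the same kind, already on the arbor, hollow side down; its point is 5 mm above the spring seat.
- rack: Washer rack: a fixed beech rail 284 mm long (along its y), 44 mm wide (along its x) and 34 mm high, with a groove across its middle. Origin: centre of its underside; z up.
- groove (a point): Middle of the groove's mouth on the rack's top, axes as the rack's. The groove runs across the rail (along x), open at both sides, 12 mm wide, 18 mm deep; its floor is 4 mm higher within 8 mm of each side, a cradle in which a washer on edge (axis along y) stands without rolling. Its centre is then about 17 mm above this point and it leans a few degrees (up to 8) to its crown side.
- seat (a point): Centre of the spring seat's top, on the arbor's axis, z up, 44 mm above the bench. Seat: steel pedestal 70 mm across. Arbor: fixed steel post 29 mm thick rising 54 mm above the seat, its last 14 mm tapering to 15 mm. In the finished pack the washer centres are 5, 15 and 25 mm above this point.
- press: Cast-iron bed of the sole press with seat and arbor on it, fixed to the bench: 150 mm (x) by 190 mm (y), 22 mm high; a round foot 92 mm across and 32 mm high under the seat; bolts and column sockets at its corners at most 38 mm high, 65 mm or more from the arbor. Origin: centre of its underside.
- washer_a: the loose washer of washer_a_mid; origin on its axis in the plane of the rim's hollow side
- washer_b: the loose washer of washer_b_mid; origin as for washer_a
- washer_first: the washer already on the arbor; origin as for washer_a
- cement_mid (a point): bystander: amber jar of cement with a black lid, 68 mm across and 85 mm high, standing; the point is half-way up
- hammer_mid (a point): bystander: cobbler's hammer, 260 mm long, lying on the bench; the point is half-way along it, 12 mm up, x along the handle towards the head
- tacks_mid (a point): bystander: round steel tin of tacks with a yellow band, 72 mm across and 42 mm high; the point is half-way up
- pressure_plate_mid (a point): bystander: the press's pressure plate, 90 by 130 mm and 24 mm thick, dark green iron with a black rubber face up, lying flat; the point is at its centre
Not all that is in view belongs to the job. Of the things that look like the press, take the one that is farthest from the robot's base at the start. Leave any black look-alike of the washer_b alone.

How it is judged:
By the outcome, as a careful person would: the job done as asked, in the order asked, and still so for the second after the job is handed in, with the robot touching nothing.
It also fails if it takes over 67 s, if anything falls off the work surface, if the arm or the gripper's body presses on something with over 40 N, if the wrist force passes 120 N, or if a joint passes its speed limit or range.

## Working session

There is one attempt and no reset: what is moved stays moved. The work goes in short steps, Python scripts to look and compute and a shell command to move; the robot and the scene stay as the last step left them, time stands still between calls to the robot, and variables do not carry over. Pictures are saved under pics/ and viewed, at most 10 in all, crops included, and the job is handed in when it is done.

```bash
ls; mkdir -p pics
cat > h.py <<'E'
import numpy as np, cv2
from plant import manip
from scipy.spatial.transform import Rotation as R
def rot(q): return R.from_quat([q[1],q[2],q[3],q[0]]).as_matrix()
def grab(n):
    s=manip.state(); f=manip.grab_frame(n)
    if n=="wrist":
        T=np.eye(4); T[:3,:3]=rot(s["tool_rot"]); T[:3,3]=s["tool_pos"]; T=T@np.array(f["T_tool_cam"])
    else:
        T=np.eye(4); T[:3,:3]=rot(f["attitude"]); T[:3,3]=f["xyz"]
    f["T"]=T; return f
def cloud(f):
    z=f["z_map"]; v,u=np.mgrid[:480,:640]
    p=np.stack([(u-f["cx"])/f["fx"]*z,-(v-f["cy"])/f["fy"]*z,-z],-1)
    return p@f["T"][:3,:3].T+f["T"][:3,3]
def ray(f,u,v,h):
    d=f["T"][:3,:3]@np.array([(u-f["cx"])/f["fx"],-(v-f["cy"])/f["fy"],-1]); o=f["T"][:3,3]
    return o+d*(h-o[2])/d[2]
E
python3 - <<'E'
from h import *
import pickle
for n in("top","scene"):
    f=grab(n); cv2.imwrite(f"pics/{n}0.png",f["img"]); pickle.dump(f,open(n+"0.pkl","wb"))
    print(n,{k:v for k,v in f.items() if k not in("img","z_map")},(f["z_map"]>0).mean())
print(manip.state(), manip.hold_point_z)
E
```

```text
pics
top {'fx': 600.8665408566544, 'fy': 600.8665408566544, 'cx': 319.98067584910547, 'cy': 240.72757267490098, 'xyz': array([0.36683931, 0.04445162, 1.4170401 ]), 'attitude': array([ 0.71198242,  0.04177711, -0.02912378, -0.70034814]), 'T': array([[ 0.01732857,  0.99483771, -0.09998828,  0.36683931],
       [-0.99970454,  0.01553431, -0.01869556,  0.04445162],
       [-0.0170458 ,  0.1002827 ,  0.99481296,  1.4170401 ],
       [ 0.        ,  0.        ,  0.        ,  1.        ]])} 0.9961197916666666
scene {'fx': 548.3371592564009, 'fy': 548.3371592564009, 'cx': 324.22700248438497, 'cy': 239.08565485509814, 'xyz': array([ 1.33929888, -0.28222113,  0.9033448 ]), 'attitude': array([0.75904375, 0.33393934, 0.21934972, 0.51402608]), 'T': array([[ 0.37532579, -0.63383756,  0.67629912,  1.33929888],
       [ 0.92683556,  0.24852342, -0.28144619, -0.28222113],
       [ 0.010315  ,  0.73245208,  0.68074044,  0.9033448 ],
       [ 0.        ,  0.        ,  0.        ,  1.        ]])} 0.990361328125
{'time': 0.1, 'joint_pos': array([-1.43697382e+00,  5.33174471e-02,  1.61416394e+00,  8.55345717e-06,
        1.47599771e+00, -1.19034413e-01]), 'joint_vel': array([-0.00044851, -0.00247921, -0.00309893,  0.00082884,  0.00095073,
        0.00052909]), 'joint_efforts': array([ 4.42823557e-05, -3.94906390e+01, -3.71362317e+01, -1.58097469e-04,
        3.89080480e-03, -4.25953161e-06]), 'tool_pos': array([ 0.15626277, -0.60456596,  0.23016513]), 'tool_rot': array([-9.43224084e-04,  9.92018173e-01,  1.26091457e-01, -2.71710956e-06]), 'contact_force': array([ 0.19593622, -0.32247733, -0.48698935]), 'ft_torque': array([ 0.0522789 ,  0.03149401, -0.01877746]), 'grasp_force': 0.0, 'gripper_width': 0.9991710368639942} 0.0187
```

View pics/top0.png

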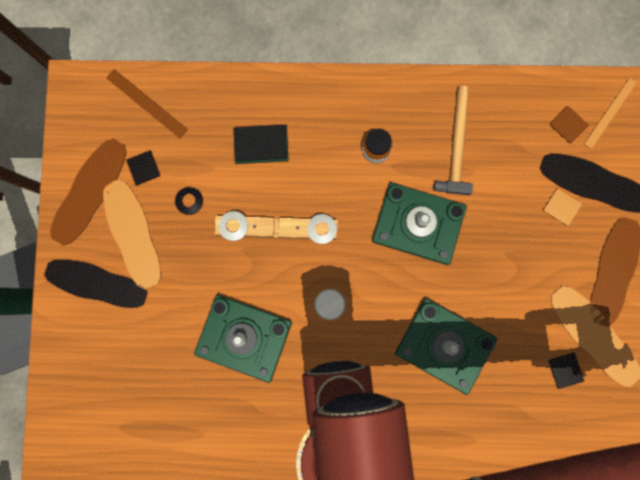

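View pics/scene0.png

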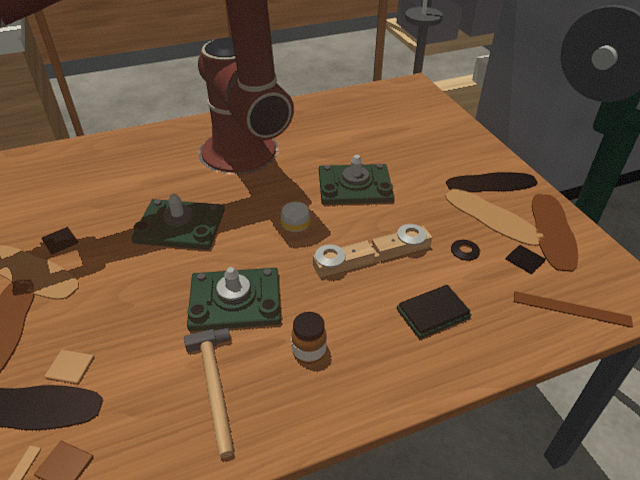

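The top view shows the rack at (217–336, 227), with washers at (233,226) and (321,229) and the groove near (277,227). The target press, the farthest one and with a washer on its arbor, is at (421,220). The black ring at (189,201) is the decoy. The scene view agrees.

Run:
```python
from h import *
import pickle
for n in("top","scene"):
    f=pickle.load(open(n+"0.pkl","rb")); P=cloud(f)
    X,Y,Z=P[...,0],P[...,1],P[...,2]
    near=lambda c,r:(np.hypot(X-c[0],Y-c[1])<r)
    if n=="top": cs=dict(A=ray(f,233,226,.04),B=ray(f,321,229,.04),G=ray(f,277,227,.034),S=ray(f,421,221,.054))
    hsv=cv2.cvtColor(f["img"],cv2.COLOR_BGR2HSV); grey=(hsv[...,1]<70)&(hsv[...,2]>90)
    for k in"AB":
        m=near(cs[k],.05)&grey&(Z>.02)
        cnt,_=cv2.findContours(m.astype(np.uint8),0,1); c=max(cnt,key=cv2.contourArea); e=cv2.fitEllipse(c)
        print(n,k,cs[k].round(4),"ell",np.round(e[0],1),np.round(e[1],1),ray(f,*e[0],.036+.003).round(4),"cloud med z",np.median(Z[m]).round(4),np.percentile(X[m],[1,99]).round(3),np.percentile(Y[m],[1,99]).round(3))
    m=near(cs["S"],.03)&(Z>.085); print(n,"arbor top",X[m].mean(),Y[m].mean(),Z[m].max(),m.sum())
    m=near(cs["S"],.05)&grey&(Z>.044)&(Z<.066); c=max(cv2.findContours(m.astype(np.uint8),0,1)[0],key=cv2.contourArea); e=cv2.fitEllipse(c)
    print(n,"first",e,ray(f,*e[0],.046))
    m=(abs(X-cs["G"][0])<.05)&(abs(Y-cs["G"][1])<.16)&(Z>.026)&(Z<.04)&~near(cs["A"],.037)&~near(cs["B"],.037)
    q=P[m][:,:2]; r=cv2.minAreaRect(q.astype(np.float32)*1000); print(n,"rack",r,m.sum(), np.median(Z[m]))
    d=np.linalg.svd(q-q.mean(0),full_matrices=False)[2][0]; print(d)
    w=Z[near(cs["G"],.02)]; print("z near groove",np.percentile(w,[1,5,50,95]))
f=pickle.load(open("top0.pkl","rb"))
a=cv2.resize(f["img"][200:255,205:345],None,fx=5.7,fy=5.7,interpolation=2)
b=cv2.resize(f["img"][175:265,365:475],None,fx=3.2,fy=3.2,interpolation=2)
o=np.zeros((600,800,3),np.uint8);o[:a.shape[0],:a.shape[1]]=a[:,:800];o[a.shape[0]:,:b.shape[1]]=b[:600-a.shape[0]];cv2.imwrite("pics/c1.png",o)
```

```text
top A [0.5364 0.2723 0.04  ] ell [232.8 225.4] [28.  28.5] [0.5379 0.273  0.039 ] cloud med z 0.0416 [0.506 0.571] [0.241 0.305]
top B [0.5325 0.0684 0.04  ] ell [321.6 228.4] [28.  28.7] [0.5339 0.0672 0.039 ] cloud med z 0.0415 [0.502 0.567] [0.036 0.098]
top arbor top 0.5526585057275747 -0.15877048494538906 0.10302806797417263 115
top first ((420.45806884765625, 221.07728576660156), (28.754444122314453, 29.336807250976562), 105.07172393798828) [ 0.55355474 -0.159564    0.046     ]
top rack ((537.4120483398438, 175.68382263183594), (283.0020751953125, 45.03219985961914), 89.08940124511719) 1077 0.034022675497970445
[-0.01697236 -0.99985596]
z near groove [0.01116213 0.0136735  0.03190219 0.03819693]
scene A [0.5364 0.2723 0.04  ] ell [411.7 233.9] [18.7 28.8] [0.5389 0.2728 0.039 ] cloud med z 0.0419 [0.506 0.573] [0.24  0.305]
scene B [0.5325 0.0684 0.04  ] ell [329.9 255.4] [20.9 29.7] [0.5353 0.0668 0.039 ] cloud med z 0.0419 [0.503 0.569] [0.034 0.098]
scene arbor top 0.5604470677284464 -0.16214859194137482 0.10210560984780737 121
scene first ((232.69456481933594, 286.54986572265625), (21.9014949798584, 31.394161224365234), 77.68412017822266) [ 0.55296517 -0.16127456  0.046     ]
scene rack ((543.66552734375, 173.97103881835938), (286.3983154296875, 57.38518142700195), 88.58846282958984) 958 0.033910108006467765
[-0.01416006 -0.99989974]
z near groove [0.01396942 0.01651198 0.03310233 0.03698731]
```

```bash
cat > k.py <<'E'
from h import *
q0=np.array([-1.437,0.053,1.613,0,1.476,-0.119])
def ori(q): return (R.from_euler("z",q[0])*R.from_euler("y",q[1]+q[2])*R.from_euler("z",q[3])*R.from_euler("y",q[4])*R.from_euler("z",q[5])).as_matrix()
def wrist(Rt,j1,p):
    M=(R.from_euler("z",j1)*R.from_euler("y",p)).as_matrix().T@Rt
    j4,j5,j6=R.from_matrix(M).as_euler("ZYZ"); 
    if j5<0: j4,j5,j6=j4+np.pi,-j5,j6+np.pi
    w=lambda a:(a+np.pi)%(2*np.pi)-np.pi
    j4=w(j4); j4=j4+2*np.pi if j4<-1.6 else j4
    return np.array([j4,j5,w(j6)])
def tool(tilt,flip=1,yaw=0):
    # back of tool leans to +y for tilt>0 ; tool y along flip*x
    t=np.radians(tilt); z=-np.array([0,np.sin(t),np.cos(t)]); y=np.array([flip,0.,0]); x=np.cross(y,z)
    return R.from_euler("z",yaw).as_matrix()@np.stack([x,y,z],1)
E
python3 - <<'E'
from k import *
s=manip.state(); print(ori(q0).round(3)); print(rot(s["tool_rot"]).round(3))
for nm,(x,y) in dict(G=(.537,.17),S=(.553,-.16)).items():
  for tilt in (-60,-50,-40,0,30,40,50,60):
    w=np.array([x,y])+np.array([0,np.sin(np.radians(tilt))])*.25
    j1=np.arctan2(w[1],w[0])
    print(nm,tilt,round(j1,2),[[wrist(tool(tilt,f),j1,np.radians(p)).round(2).tolist() for f in(1,-1)] for p in(95,115)])
E
```

```text
[[-0.25   0.968 -0.   ]
 [ 0.968  0.25   0.   ]
 [ 0.     0.    -1.   ]]
[[ 0.968  0.25  -0.   ]
 [ 0.25  -0.968  0.002]
 [ 0.    -0.002 -1.   ]]
G -60 -0.09 [[[1.04, 1.6, 1.45], [1.04, 1.6, -1.69]], [[1.06, 1.43, 1.15], [1.06, 1.43, -1.99]]]
G -50 -0.04 [[[0.87, 1.55, 1.48], [0.87, 1.55, -1.66]], [[0.91, 1.32, 1.2], [0.91, 1.32, -1.94]]]
G -40 0.02 [[[0.7, 1.49, 1.53], [0.7, 1.49, -1.61]], [[0.75, 1.23, 1.29], [0.75, 1.23, -1.85]]]
G 0 0.31 [[[0.0, 1.48, 1.88], [0.0, 1.48, -1.26]], [[0.0, 1.13, 1.88], [0.0, 1.13, -1.26]]]
G 30 0.5 [[[-0.46, 1.74, 2.05], [-0.46, 1.74, -1.09]], [[-0.46, 1.42, 2.21], [-0.46, 1.42, -0.93]]]
G 40 0.55 [[[-0.6, 1.84, 2.06], [-0.6, 1.84, -1.08]], [[-0.58, 1.55, 2.26], [-0.58, 1.55, -0.88]]]
G 50 0.59 [[[-0.75, 1.95, 2.05], [-0.75, 1.95, -1.1]], [[-0.69, 1.69, 2.28], [-0.69, 1.69, -0.86]]]
G 60 0.62 [[[-0.91, 2.05, 2.0], [-0.91, 2.05, -1.15]], [[-0.81, 1.82, 2.28], [-0.81, 1.82, -0.86]]]
S -60 -0.6 [[[0.92, 2.03, 1.16], [0.92, 2.03, -1.98]], [[0.83, 1.8, 0.88], [0.83, 1.8, -2.26]]]
S -50 -0.57 [[[0.76, 1.93, 1.12], [0.76, 1.93, -2.02]], [[0.71, 1.67, 0.88], [0.71, 1.67, -2.26]]]
S -40 -0.53 [[[0.61, 1.83, 1.1], [0.61, 1.83, -2.04]], [[0.59, 1.54, 0.9], [0.59, 1.54, -2.24]]]
S 0 -0.28 [[[0.0, 1.48, 1.29], [0.0, 1.48, -1.85]], [[0.0, 1.13, 1.29], [-0.0, 1.13, -1.85]]]
S 30 -0.06 [[[-0.53, 1.46, 1.56], [-0.53, 1.46, -1.58]], [[-0.57, 1.17, 1.75], [-0.57, 1.17, -1.39]]]
S 40 0.0 [[[-0.7, 1.5, 1.63], [-0.7, 1.5, -1.51]], [[-0.75, 1.24, 1.86], [-0.75, 1.24, -1.28]]]
S 50 0.06 [[[-0.87, 1.56, 1.67], [-0.87, 1.56, -1.47]], [[-0.9, 1.34, 1.95], [-0.9, 1.34, -1.2]]]
S 60 0.1 [[[-1.04, 1.61, 1.7], [-1.04, 1.61, -1.44]], [[-1.05, 1.44, 2.0], [-1.05, 1.44, -1.14]]]
```

```bash
for i in 1 2 3 4; do python3 -m jog '[1,-0.8,0,0,0,0, 1,-0.8,0,0,0,0, 1,-0.8,0,0,0,0]' 85 | tail -1; done
for i in 1 2 3 4; do python3 -m jog '[0.35,-0.98,0,0,0,0, 0.35,-0.98,0,0,0,0]' | tail -1; done
python3 -m jog '[0,0,0,0,0,-0.413, 0,0,0,0,0,-0.413, 0,0,0,0,0,-0.413, 0,0,0,0,0,-0.413, 0,0,0,0,0,-0.413, 0,0,0,0,0,-0.413, 0,0,0,0,0,-0.413, 0,0,0,0,0,-0.413]'
python3 - <<'E'
from h import *
s=manip.state(); print(s["time"],s["tool_pos"],rot(s["tool_rot"]).round(4),s["joint_pos"].round(2))
f=grab("wrist"); print(f["T_tool_cam"].round(3),f["fx"]); cv2.imwrite("pics/w1.png",f["img"])
E
```

```text
grasp_force: 0.0
grasp_force: 0.0
grasp_force: 0.0
grasp_force: 0.0
grasp_force: 0.0
grasp_force: 0.0
grasp_force: 0.0
grasp_force: 0.0
time: 3.6
tool_pos: [0.5022, 0.2172, 0.231]
tool_rot: [0.0, 0.716, 0.698, -0.0]
contact_force: [0.2, 0.2, -0.3]
gripper_width: 0.994
grasp_force: 0.0
3.6 [0.50217688 0.21722996 0.23101577] [[ 2.530e-02  9.997e-01 -1.000e-04]
 [ 9.997e-01 -2.530e-02 -9.000e-04]
 [-9.000e-04 -1.000e-04 -1.000e+00]] [ 0.27 -0.13  1.79 -0.    1.48  0.3 ]
[[-0.001  0.946  0.325  0.083]
 [ 1.     0.001  0.001  0.   ]
 [ 0.001  0.325 -0.946 -0.142]
 [ 0.     0.     0.     1.   ]] 374.7149763123417
```

View pics/w1.png

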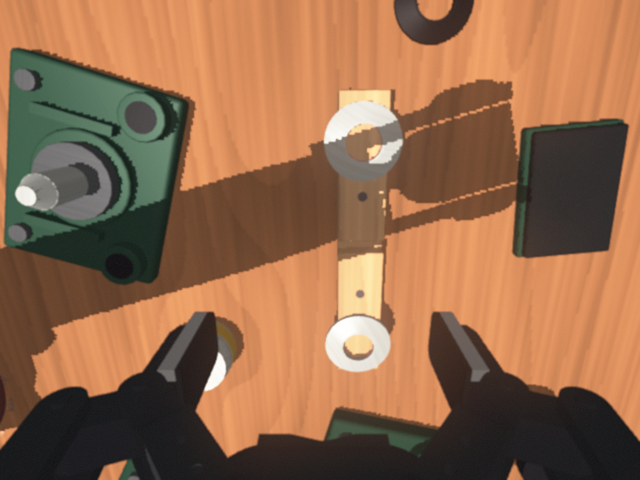

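The wrist view shows A at (364,143), B at (358,345) and the groove across the rail at about (361,248).

Run:
```python
from h import *
f=grab("wrist"); P=cloud(f); X,Y,Z=P[...,0],P[...,1],P[...,2]
for nm,c in dict(A=(.538,.273),B=(.5345,.067)).items():
    m=(np.hypot(X-c[0],Y-c[1])<.045)&(Z>.0355)
    ct=max(cv2.findContours(m.astype(np.uint8),0,1)[0],key=cv2.contourArea); h=cv2.convexHull(ct)
    e=cv2.fitEllipse(h); print(nm,e,ray(f,*e[0],.039).round(4), P[m].mean(0).round(4),"xr",np.percentile(X[m],[1,99]),np.percentile(Y[m],[1,99]))
m=(abs(X-.536)<.021)&(abs(Y-.17)<.03)&(Z<.0295)&(Z>.005)
print("groove depth pts",m.sum(),P[m].mean(0),np.percentile(Y[m],[2,98]),np.percentile(X[m],[2,98]))
m=(abs(Y-.17)<.065)&(abs(X-.536)<.04)&(Z>.031)&(Z<.037)
q=P[m]; print("rail",cv2.minAreaRect(q[:,:2].astype(np.float32)*1000),np.median(q[:,2]))
for x0 in(-.012,0,.012):
    k=(abs(X-(.536+x0))<.005)&(abs(Y-.17)<.03); yy=Y[k];zz=Z[k];o=np.argsort(yy)
    print(x0,[(round(yy[i],4),round(float(zz[i]),4)) for i in o[::max(1,len(o)//28)]])
c=f["img"][200:290,300:430]; cv2.imwrite("pics/g1.png",cv2.resize(c,None,fx=6,fy=6,interpolation=2))
```

```text
A ((446.7104187011719, 472.4935607910156), (79.50839233398438, 206.9304962158203), 33.77816390991211) [ 0.642  -0.1161  0.039 ] [0.5312 0.256  0.2204] xr [0.50462256 0.56823851] [0.22854053 0.30313387]
B ((357.238525390625, 342.7084655761719), (57.009254455566406, 64.8442611694336), 86.5555419921875) [0.534  0.0694 0.039 ] [0.5338 0.0708 0.0407] xr [0.50235569 0.56603209] [0.03525808 0.10022134]
groove depth pts 504 [0.53412931 0.17011844 0.01850073] [0.15816291 0.18909956] [0.51520853 0.55609142]
rail ((537.5810546875, 169.98092651367188), (130.30224609375, 44.07566833496094), 89.20268249511719) 0.03321207706977547
-0.012 [(np.float64(0.1401), 0.0333), (np.float64(0.1421), 0.0329), (np.float64(0.1445), 0.0334), (np.float64(0.1467), 0.0334), (np.float64(0.1486), 0.0327), (np.float64(0.151), 0.0336), (np.float64(0.1532), 0.0313), (np.float64(0.1552), 0.0333), (np.float64(0.1574), 0.0331), (np.float64(0.1595), 0.0334), (np.float64(0.1617), 0.0338), (np.float64(0.1638), 0.0333), (np.float64(0.1659), 0.0334), (np.float64(0.1674), 0.0324), (np.float64(0.1678), 0.0194), (np.float64(0.168),
[... 1431 characters left out ...]
1516), 0.0336), (np.float64(0.154), 0.032), (np.float64(0.156), 0.0337), (np.float64(0.1584), 0.0321), (np.float64(0.1606), 0.0325), (np.float64(0.1629), 0.0333), (np.float64(0.1649), 0.033), (np.float64(0.1671), 0.0329), (np.float64(0.1674), 0.0229), (np.float64(0.1676), 0.0259), (np.float64(0.1679), 0.0266), (np.float64(0.1698), 0.0208), (np.float64(0.1719), 0.0144), (np.float64(0.1802), 0.0324), (np.float64(0.1825), 0.0323), (np.float64(0.1844), 0.0325), (np.float64(0.1867), 0.0334), (np.float64(0.1885), 0.0322), (np.float64(0.1906), 0.0332), (np.float64(0.1923), 0.0322), (np.float64(0.1945), 0.0329), (np.float64(0.1964), 0.0327), (np.float64(0.198), 0.0341), (np.float64(0.1998), 0.0341)]
```

View pics/g1.png

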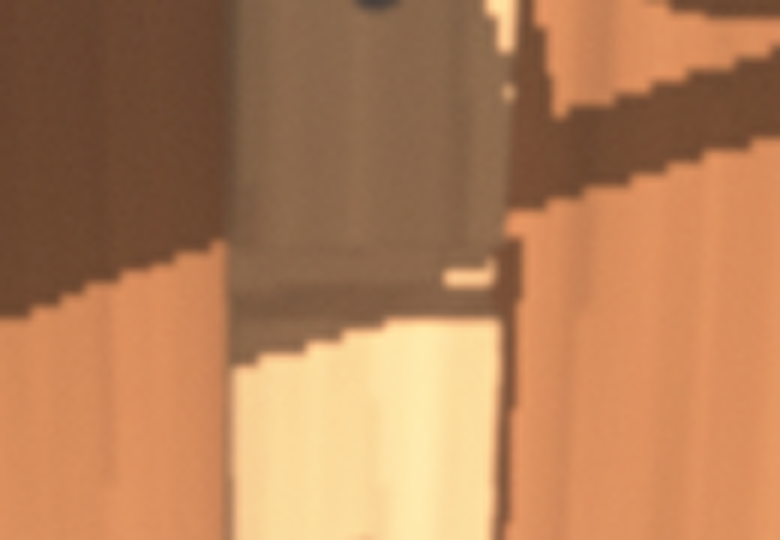

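The groove's edges are at rows ~241 and ~253. Next I'll get the edge positions in world coordinates and a clean fit of A.

Run:
```python
from h import *
f=grab("wrist"); P=cloud(f); X,Y,Z=P[...,0],P[...,1],P[...,2]
print(ray(f,361,253.2,.034),ray(f,361,240.8,.034))
for nm,c in dict(A=(.538,.273),B=(.5345,.067)).items():
    m=(np.hypot(X-c[0],Y-c[1])<.05)&(Z>.0355)&(Z<.05)
    ct=max(cv2.findContours(m.astype(np.uint8),0,1)[0],key=cv2.contourArea); h=cv2.convexHull(ct)
    e=cv2.fitEllipse(h); print(nm,e,ray(f,*e[0],.039).round(4))
```

```text
[0.53764472 0.16799981 0.034     ] [0.5375571  0.18076937 0.034     ]
A ((362.9525146484375, 141.2515869140625), (77.39952850341797, 80.88261413574219), 26.180828094482422) [0.5381 0.274  0.039 ]
B ((357.359619140625, 343.09991455078125), (56.786277770996094, 64.88639831542969), 85.17867279052734) [0.534  0.0694 0.039 ]
```

```bash
cat > go.py <<'E'
import sys; from k import *
# x y z of hold point target (rim centre), tilt, yaw(deg), back-off along tool
x,y,z,tilt,yaw,back=map(float,sys.argv[1:7]); h=float(sys.argv[7]) if len(sys.argv)>7 else .019
s=manip.state(); Rc=rot(s["tool_rot"]); p=s["tool_pos"]
Rt=tool(tilt,1,np.radians(yaw)); t=np.array([x,y,z])+Rt[:,2]*(h-back)
print("tcp",p.round(4),"target",t.round(4),"shift",(Rc.T@(t-p)/.1).round(3),"turn",(R.from_matrix(Rc.T@Rt).as_rotvec()/np.pi).round(4),"j",s["joint_pos"].round(2),"F",s["contact_force"].round(1))
E
python3 -m jog '[1,0.33,0.8,0,-0.222,0, 1,0.33,0.8,0,-0.222,0, 1,0.33,0.8,0,-0.222,0, 1,0.33,0.8,0,-0.222,0, 1,0.33,0.8,0,-0.222,0]' 85 | tail -6
python3 go.py .538 .2735 .0365 40 -1.3 0.06; python3 go.py .538 .2735 .0365 40 -1.3 0
```

```text
time: 4.38
tool_pos: [0.5353, 0.3195, 0.1483]
tool_rot: [0.239, 0.67, 0.658, -0.245]
contact_force: [-0.1, -0.3, -1.3]
gripper_width: 0.999
grasp_force: 0.0
tcp [0.5353 0.3195 0.1483] target [0.5386 0.2998 0.0679] shift [0.367 0.039 0.742] turn [-0.0001  0.0002  0.0015] j [ 0.65  0.42  1.44 -0.54  1.74  0.7 ] F [-0.1 -0.3 -1.3]
tcp [0.5353 0.3195 0.1483] target [0.5377 0.2613 0.0219] shift [0.368 0.039 1.342] turn [-0.0001  0.0002  0.0015] j [ 0.65  0.42  1.44 -0.54  1.74  0.7 ] F [-0.1 -0.3 -1.3]
```

```bash
python3 -m jog '[0.37,0.04,0.6,0,0,0, 0.37,0.04,0.74,0,0,0, 0.37,0.04,0.74,0,0,0]' | tail -6
python3 -m jog '[0,0,0.3,0,0,0, 0,0,0.6,0,0,0, 0,0,0.6,0,0,0]' | tail -6
python3 go.py .538 .2735 .0365 40 -1.3 0
python3 -m jog '[0,0,0,0,0,0,0,0,0,0,0,0,0,0,0,0,0,0,0,0,0,0,0,0,0,0,0,0,0,0,0,0,0,0,0,0]' 55
```

```text
time: 4.75
tool_pos: [0.539, 0.2972, 0.0702]
tool_rot: [0.239, 0.672, 0.657, -0.246]
contact_force: [0.2, -0.1, -0.1]
gripper_width: 0.998
grasp_force: 0.0
time: 5.12
tool_pos: [0.5388, 0.2598, 0.0257]
tool_rot: [0.239, 0.672, 0.657, -0.244]
contact_force: [-0.4, 0.9, -0.5]
gripper_width: 0.998
grasp_force: 0.0
tcp [0.5388 0.2598 0.0257] target [0.5377 0.2613 0.0219] shift [ 0.035 -0.012  0.019] turn [-0.0001 -0.0002  0.0001] j [ 0.57  0.5   1.57 -0.56  1.53  0.75] F [-0.4  0.9 -0.5]
time: 5.88
tool_pos: [0.5408, 0.2627, 0.0281]
tool_rot: [0.24, 0.672, 0.658, -0.242]
contact_force: [-0.3, 2.1, 7.1]
gripper_width: 0.769
grasp_force: 66.2
```

Run:
```python
from h import *
f=grab("wrist"); cv2.imwrite("pics/w2.png",f["img"])
g=grab("scene"); c=g["img"][190:290,340:460]
o=np.zeros((480,800,3),np.uint8); o[:,:400]=f["img"][:, 120:520]; r=cv2.resize(c,(400,333),interpolation=2); o[:333,400:]=r; cv2.imwrite("pics/w2.png",o)
s=manip.state(); print(s["tool_pos"],s["gripper_width"],s["contact_force"])
```

```text
[0.54074257 0.26264811 0.02810196] 0.7628927284214395 [0.20006448 2.2082643  7.30257822]
```

View pics/w2.png

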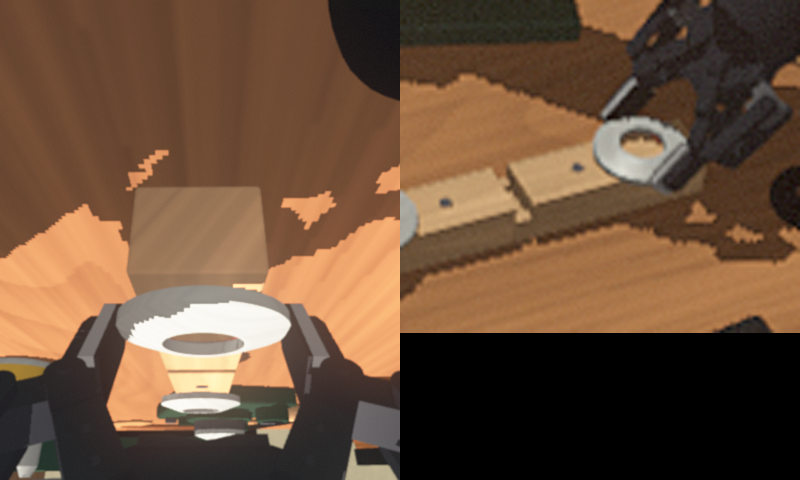

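The pads only catch the washer near the fingertips, on its +y side, because the tips stand back when open. I'll reopen, go deeper and grip again.

```bash
python3 -m jog '[0,0,0,0,0,0,0,0,0,0,0,0,0,0,0,0,0,0]' 85 | tail -6
python3 go.py .538 .2735 .0365 40 -1.3 0 .026
python3 - <<'E'
from h import *
f=grab("top"); hsv=cv2.cvtColor(f["img"],cv2.COLOR_BGR2HSV); P=cloud(f)
m=(np.hypot(P[...,0]-.538,P[...,1]-.273)<.045)&(P[...,2]>.036)&(P[...,2]<.05); print(P[m].min(0),P[m].max(0),m.sum())
E
```

```text
time: 6.35
tool_pos: [0.5387, 0.2608, 0.0246]
tool_rot: [0.239, 0.671, 0.658, -0.244]
contact_force: [-0.1, 0.5, -0.9]
gripper_width: 0.995
grasp_force: 0.0
tcp [0.5387 0.2608 0.0246] target [0.5376 0.2568 0.0166] shift [ 0.02  -0.01   0.087] turn [ 0.0004 -0.0002  0.0006] j [ 0.58  0.5   1.57 -0.56  1.52  0.75] F [-0.1  0.5 -0.9]
[0.49365033 0.22877155 0.03600137] [0.58205455 0.31413755 0.04997707] 590
```

```bash
python3 -m jog '[0.02,-0.01,0.1,0,0,0,0.02,-0.01,0.1,0,0,0,0.02,-0.01,0.1,0,0,0]' | tail -6
python3 -m jog '[0,0,0,0,0,0,0,0,0,0,0,0,0,0,0,0,0,0,0,0,0,0,0,0,0,0,0,0,0,0]' 55
python3 - <<'E'
from h import *
f=grab("wrist"); g=grab("scene"); c=g["img"][190:290,340:460]
o=np.zeros((480,800,3),np.uint8); o[:,:400]=f["img"][:, 120:520]; r=cv2.resize(c,(400,333),interpolation=2); o[:333,400:]=r; cv2.imwrite("pics/w3.png",o)
E
```

```text
time: 6.78
tool_pos: [0.5376, 0.2557, 0.0155]
tool_rot: [0.239, 0.671, 0.658, -0.244]
contact_force: [0.1, -0.8, 0.2]
gripper_width: 0.993
grasp_force: 0.0
time: 7.4
tool_pos: [0.5384, 0.2565, 0.0166]
tool_rot: [0.239, 0.671, 0.658, -0.243]
contact_force: [0.6, 3.8, 5.8]
gripper_width: 0.77
grasp_force: 66.6
```

View pics/w3.png

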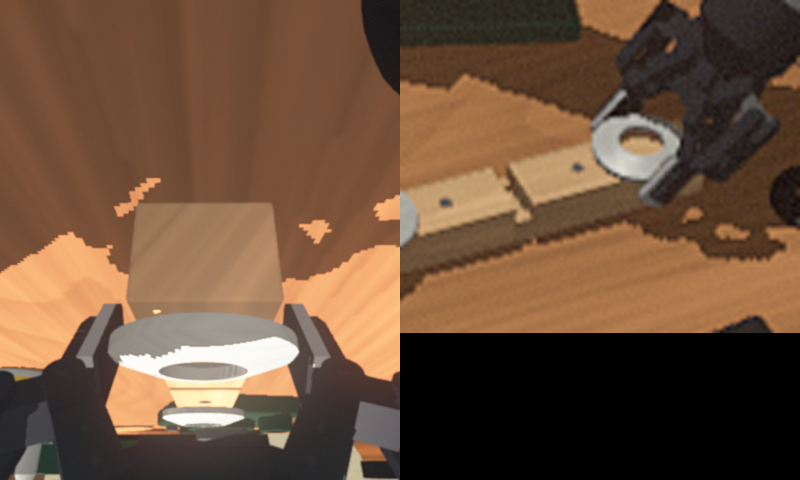

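```bash
python3 -m jog '[-0.3,0,-0.36,0,0,0,-0.64,0,-0.77,0,0,0,-0.64,0,-0.77,0,0,0]' | tail -5
python3 go.py .5375 .174 .12 -50 -1.3 0 .026
```

```text
tool_pos: [0.5399, 0.2574, 0.1202]
tool_rot: [0.24, 0.673, 0.657, -0.241]
contact_force: [0.3, 1.3, -1.2]
gripper_width: 0.773
grasp_force: 67.0
tcp [0.5399 0.2574 0.1202] target [0.538  0.1939 0.1033] shift [-0.38  -0.008  0.536] turn [0.0023 0.4985 0.0009] j [ 0.57  0.37  1.56 -0.56  1.63  0.68] F [ 0.3  1.3 -1.2]
```

```bash
python3 -m jog '[-0.1,0,0.13,0,0.1,0,-0.2,0,0.27,0,0.2,0,-0.3,0,0.4,0,0.3,0,-0.38,-0.01,0.53,0.002,0.4,0,-0.38,-0.01,0.53,0.002,0.45,0,-0.38,-0.01,0.53,0.002,0.5,0,-0.38,-0.01,0.53,0.002,0.5,0,-0.38,-0.01,0.53,0.002,0.5,0]' | tail -6
python3 go.py .5375 .174 .12 -50 -1.3 0 .026
```

```text
time: 8.88
tool_pos: [0.5345, 0.1927, 0.0986]
tool_rot: [-0.277, 0.658, 0.642, 0.279]
contact_force: [-0.9, -0.3, -1.4]
gripper_width: 0.774
grasp_force: 67.0
tcp [0.5345 0.1927 0.0986] target [0.538  0.1939 0.1033] shift [ 0.043  0.034 -0.023] turn [-0.0016  0.0204 -0.0015] j [-0.16  0.08  1.98  0.83  1.33 -0.44] F [-0.9 -0.3 -1.4]
```

```bash
python3 -m jog '[0.04,0.03,-0.02,0,0.02,0,0.04,0.03,-0.02,0,0.02,0,0.04,0.03,-0.02,0,0.02,0]' | tail -6
python3 go.py .5375 .174 .12 -50 -1.3 0 .026
python3 - <<'E'
from h import *
f=grab("wrist"); cv2.imwrite("pics/w4.png",f["img"]); P=cloud(f); np.save("P4.npy",P)
g=grab("scene"); t=grab("top")
import pickle; pickle.dump((f,g,t),open("f4.pkl","wb"))
o=np.zeros((600,800,3),np.uint8); o[:480,:400]=f["img"][:,120:520]
o[:300,400:]=cv2.resize(g["img"][160:280,290:450],(400,300),interpolation=2)
o[300:,400:]=cv2.resize(t["img"][170:260,220:340],(400,300),interpolation=2); cv2.imwrite("pics/w4.png",o)
E
```

```text
time: 9.25
tool_pos: [0.538, 0.1947, 0.1032]
tool_rot: [-0.295, 0.649, 0.635, 0.297]
contact_force: [-0.2, -0.1, 0.3]
gripper_width: 0.769
grasp_force: 67.0
tcp [0.538  0.1947 0.1032] target [0.538  0.1939 0.1033] shift [-0.005 -0.    -0.006] turn [-0.0021  0.0026 -0.0011] j [-0.17  0.1   1.98  0.88  1.36 -0.48] F [-0.2 -0.1  0.3]
```

View pics/w4.png

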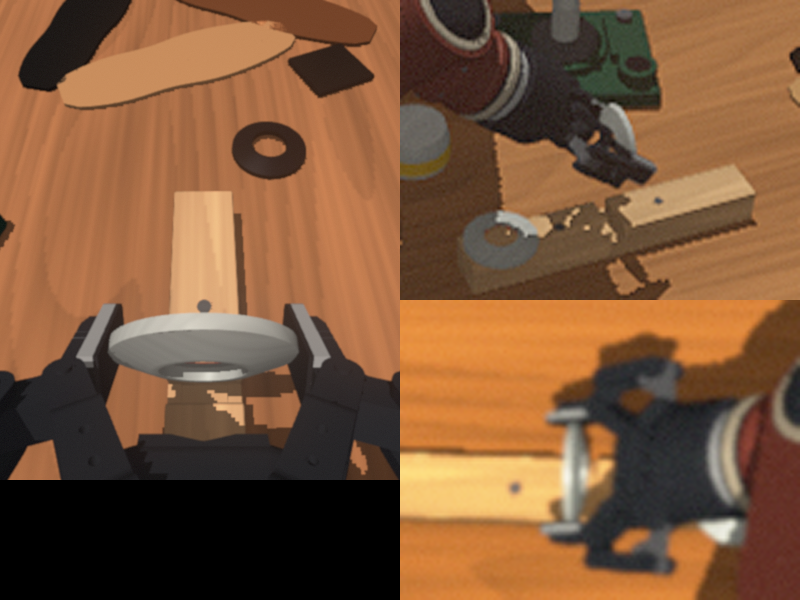

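The washer is held upright with its crown toward −y, above the groove, which shows as the dark line at about (200,403) in the left panel. I'll measure the washer's y, its lean and the groove.

Run:
```python
from h import *
import pickle
fw,fs,ft=pickle.load(open("f4.pkl","rb")); f0=pickle.load(open("top0.pkl","rb"))
for nm,f in(("w",fw),("top",ft)):
    P=cloud(f); X,Y,Z=P[...,0],P[...,1],P[...,2]
    b=(abs(X-.5375)<.025)&(abs(Y-.172)<.02)&(Z>.085)&(Z<.17)
    q=P[b]; print(nm,len(q))
    for z0 in np.arange(.09,.165,.008):
        k=abs(q[:,2]-z0)<.004
        if k.sum()>3: print(" z%.3f n%d y %s x %s"%(z0,k.sum(),np.percentile(q[k,1],[3,50,97]).round(4),np.percentile(q[k,0],[3,97]).round(3)))
P=cloud(f0); X,Y,Z=P[...,0],P[...,1],P[...,2]
k=(abs(X-.5375)<.016)&(abs(Y-.171)<.03); o=np.argsort(Y[k]); 
yy,zz=Y[k][o],Z[k][o]
bins=np.arange(.15,.196,.003); print("top0",[(round(b,4),np.median(zz[abs(yy-b)<.0015]).round(4)) for b in bins if (abs(yy-b)<.0015).any()])
g=cv2.cvtColor(f0["img"],6)
print(g[220:236:3,268:290]); 
for u in(274,275,276,277,278,279,280): print(u,ray(f0,u,227,.034)[1].round(4))
P=cloud(fw); X,Y,Z=P[...,0],P[...,1],P[...,2]
k=(abs(X-.5375)<.016)&(abs(Y-.171)<.03)&(Z<.05); yy,zz=Y[k],Z[k]
print("w",[(round(b,4),np.median(zz[abs(yy-b)<.001]).round(4)) for b in np.arange(.15,.196,.002) if (abs(yy-b)<.001).any()])
```

```text
w 9383
 z0.090 n77 y [0.1752 0.1764 0.1773] x [0.53  0.546]
 z0.098 n135 y [0.1669 0.1738 0.1753] x [0.528 0.548]
 z0.106 n1047 y [0.1669 0.1693 0.1723] x [0.525 0.55 ]
 z0.114 n311 y [0.1667 0.1681 0.1709] x [0.515 0.561]
 z0.122 n268 y [0.1667 0.1677 0.1697] x [0.513 0.562]
 z0.130 n625 y [0.1669 0.1681 0.1705] x [0.513 0.562]
 z0.138 n1770 y [0.1672 0.1688 0.1719] x [0.514 0.561]
 z0.146 n3022 y [0.1689 0.1714 0.177 ] x [0.515 0.561]
 z0.154 n2074 y [0.1714 0.1742 0.1773] x [0.525 0.551]
 z0.162 n54 y [0.152  0.1527 0.1542] x [0.513 0.562]
top 161
 z0.106 n15 y [0.1689 0.1707 0.1713] x [0.528 0.547]
 z0.114 n8 y [0.1684 0.1704 0.1716] x [0.515 0.552]
 z0.130 n6 y [0.1693 0.17   0.1706] x [0.516 0.56 ]
 z0.138 n25 y [0.1687 0.1705 0.1758] x [0.513 0.561]
 z0.146 n55 y [0.1697 0.1734 0.1793] x [0.515 0.561]
 z0.154 n45 y [0.1727 0.1754 0.1794] x [0.52  0.552]
top0 [(np.float64(0.15), np.float64(0.0347)), (np.float64(0.153), np.float64(0.0345)), (np.float64(0.156), np.float64(0.0335)), (np.float64(0.159), np.float64(0.0352)), (np.float64(0.162), np.float64(0.0368)), (np.float64(0.165
[... 1101 characters left out ...]
.0334)), (np.float64(0.152), np.float64(0.0334)), (np.float64(0.154), np.float64(0.0335)), (np.float64(0.156), np.float64(0.0335)), (np.float64(0.158), np.float64(0.0334)), (np.float64(0.16), np.float64(0.0334)), (np.float64(0.162), np.float64(0.0334)), (np.float64(0.164), np.float64(0.0335)), (np.float64(0.166), np.float64(0.0334)), (np.float64(0.168), np.float64(0.033)), (np.float64(0.17), np.float64(0.0156)), (np.float64(0.172), np.float64(0.0156)), (np.float64(0.174), np.float64(0.0156)), (np.float64(0.176), np.float64(0.0155)), (np.float64(0.178), np.float64(0.0158)), (np.float64(0.18), np.float64(0.0202)), (np.float64(0.188), np.float64(0.0346)), (np.float64(0.19), np.float64(0.0331))]
```

```bash
python3 -m jog '[-0.13,0,0.13,0,0,0,-0.26,0,0.24,0,0,0,-0.39,0,0.35,0,0,0,-0.49,0,0.44,0,0,0,-0.49,0,0.44,0,0,0]' | tail -5
python3 -m jog '[-0.015,0,0.013,0,0,0,-0.015,0,0.013,0,0,0]' | tail -5
python3 go.py .5375 .1768 .053 -50 -1.3 0 .026
```

```text
tool_pos: [0.5372, 0.1964, 0.0365]
tool_rot: [-0.296, 0.65, 0.634, 0.297]
contact_force: [-0.8, -0.5, -0.8]
gripper_width: 0.775
grasp_force: 67.0
tool_pos: [0.5387, 0.1962, 0.0367]
tool_rot: [-0.295, 0.649, 0.635, 0.298]
contact_force: [0.5, 0.2, -1.1]
gripper_width: 0.771
grasp_force: 67.0
tcp [0.5387 0.1962 0.0367] target [0.538  0.1967 0.0363] shift [-0.    -0.008  0.007] turn [-0.0015  0.0023 -0.0005] j [-0.17  0.22  1.98  0.9   1.28 -0.58] F [ 0.5  0.2 -1.1]
```

```bash
for i in 1 2; do python3 -m jog '[-0.012,0,0.01,0,0,0,-0.012,0,0.01,0,0,0]' | tail -5; done
python3 - <<'E'
from h import *
f=grab("wrist"); P=cloud(f); q=P[(abs(P[...,0]-.5375)<.025)&(abs(P[...,1]-.175)<.02)&(P[...,2]>.04)&(P[...,2]<.1)]
for z0 in np.arange(.044,.095,.006):
    k=abs(q[:,2]-z0)<.003
    if k.sum()>3: print(" z%.3f n%d y %s x %s"%(z0,k.sum(),np.percentile(q[k,1],[3,50,97]).round(4),np.percentile(q[k,0],[3,97]).round(3)))
print(q[:,2].max(), np.percentile(q[:,2],99.5))
E
```

```text
tool_pos: [0.5383, 0.1962, 0.0348]
tool_rot: [-0.295, 0.649, 0.635, 0.298]
contact_force: [0.2, 0.9, -0.8]
gripper_width: 0.771
grasp_force: 67.0
tool_pos: [0.5386, 0.1964, 0.0339]
tool_rot: [-0.295, 0.649, 0.635, 0.298]
contact_force: [-0.7, -0.4, 2.8]
gripper_width: 0.772
grasp_force: 67.3
 z0.044 n256 y [0.1683 0.1699 0.1725] x [0.515 0.56 ]
 z0.050 n164 y [0.1684 0.1693 0.1714] x [0.513 0.562]
 z0.056 n273 y [0.1684 0.1695 0.1718] x [0.513 0.562]
 z0.062 n534 y [0.1685 0.1698 0.1724] x [0.513 0.561]
 z0.068 n1277 y [0.1688 0.1702 0.1733] x [0.514 0.561]
 z0.074 n2024 y [0.1699 0.172  0.1783] x [0.514 0.561]
 z0.080 n2628 y [0.172  0.1743 0.1788] x [0.52  0.557]
 z0.086 n910 y [0.1737 0.1762 0.1789] x [0.53  0.547]
 z0.092 n23 y [0.1551 0.1555 0.1564] x [0.513 0.514]
0.09239613016975345 0.08498892537950867
```

```bash
python3 -m jog '[-0.005,0,0.004,0,0,0,-0.005,0,0.004,0,0,0]' | tail -4
python3 -m jog '[0,0,0,0,0,0,0,0,0,0,0,0,0,0,0,0,0,0,0,0,0,0,0,0]' 85 | tail -4
python3 -m jog '[0,0,-0.3,0,0,0,0,0,-0.8,0,0,0,0,0,-1,0,0,0]' | tail -4
python3 - <<'E'
from h import *
f=grab("wrist"); P=cloud(f); q=P[(abs(P[...,0]-.5375)<.03)&(abs(P[...,1]-.175)<.03)&(P[...,2]>.04)&(P[...,2]<.1)]
for z0 in np.arange(.044,.095,.006):
    k=abs(q[:,2]-z0)<.003
    if k.sum()>3: print(" z%.3f n%d y %s x %s"%(z0,k.sum(),np.percentile(q[k,1],[3,50,97]).round(4),np.percentile(q[k,0],[3,97]).round(3)))
E
```

```text
tool_rot: [-0.296, 0.649, 0.635, 0.299]
contact_force: [-1.7, -1.0, 6.5]
gripper_width: 0.771
grasp_force: 67.5
tool_rot: [-0.295, 0.649, 0.635, 0.298]
contact_force: [-0.4, 0.4, -0.2]
gripper_width: 0.997
grasp_force: 0.0
tool_rot: [-0.294, 0.649, 0.635, 0.299]
contact_force: [-0.0, 0.1, 0.7]
gripper_width: 0.995
grasp_force: 0.0
 z0.044 n231 y [0.1668 0.169  0.1724] x [0.509 0.565]
 z0.050 n183 y [0.1665 0.1686 0.1716] x [0.508 0.567]
 z0.056 n255 y [0.1665 0.1685 0.1717] x [0.508 0.566]
 z0.062 n372 y [0.1665 0.1686 0.1722] x [0.509 0.566]
 z0.068 n706 y [0.1665 0.1685 0.1754] x [0.509 0.566]
 z0.074 n801 y [0.1675 0.1697 0.1759] x [0.513 0.563]
 z0.080 n816 y [0.1693 0.1713 0.1762] x [0.519 0.557]
 z0.086 n278 y [0.1709 0.1734 0.1763] x [0.529 0.547]
```

```bash
python3 -m jog '[0.38,0,-0.32,0,0,0,0.76,0,-0.64,0,0,0,0.76,0,-0.64,0,0,0]' | tail -6|head -2
python3 -m jog '[0,0,0,0,-0.059,0,0,0,0,0,-0.118,0,0,0,0,0,-0.177,0,0,0,0,0,-0.236,0,0,0,0,0,-0.295,0,0,0,0,0,-0.295,0]' | tail -6|head -2
python3 go.py .5375 .175 .09 55 -1.3 0.1 .025
```

```text
time: 12.38
tool_pos: [0.5396, 0.1208, 0.2005]
time: 13.12
tool_pos: [0.5364, 0.1235, 0.1946]
tcp [0.5364 0.1235 0.1946] target [0.5389 0.2364 0.133 ] shift [1.165 0.014 0.546] turn [-0.0011 -0.2862  0.0038] j [ 0.12 -0.08  1.81 -0.06  1.43  0.14] F [ 0.3 -0.9 -0.7]
```

```bash
python3 -m jog '[0.3,0,0,0,-0.058,0,0.6,0,0,0,-0.116,0,0.9,0.01,0.1,0,-0.174,0,1,0.01,0.2,0,-0.232,0,1,0.01,0.2,0,-0.286,0.004,1,0.01,0.2,0,-0.286,0.004]' | tail -6|head -2
python3 go.py .5375 .175 .051 55 -1.3 0.05 .025
python3 - <<'E'
from h import *
for n in("wrist","top"):
    f=grab(n); P=cloud(f); q=P[(abs(P[...,0]-.5375)<.03)&(abs(P[...,1]-.175)<.03)&(P[...,2]>.04)&(P[...,2]<.1)]
    print(n,np.percentile(q[:,0],[2,98]))
    for z0 in np.arange(.044,.095,.006):
        k=abs(q[:,2]-z0)<.003
        if k.sum()>3: print(" z%.3f n%d y %s x %s"%(z0,k.sum(),np.percentile(q[k,1],[3,50,97]).round(4),np.percentile(q[k,0],[3,97]).round(3)))
E
```

```text
time: 13.88
tool_pos: [0.5385, 0.2186, 0.1649]
tcp [0.5385 0.2186 0.1649] target [0.538  0.1955 0.0653] shift [0.685 0.011 0.759] turn [-0.0037  0.0007  0.0012] j [ 0.58  0.4   1.53 -0.76  1.81  0.66] F [-0.9 -0.7 -0.3]
wrist [0.50865387 0.56632714]
 z0.044 n476 y [0.1691 0.1744 0.178 ] x [0.508 0.566]
 z0.050 n418 y [0.1715 0.1745 0.1779] x [0.508 0.567]
 z0.056 n418 y [0.1717 0.1744 0.1779] x [0.509 0.567]
 z0.062 n550 y [0.1714 0.1744 0.1778] x [0.508 0.566]
 z0.068 n764 y [0.1718 0.1743 0.1778] x [0.51  0.565]
 z0.074 n679 y [0.1729 0.1752 0.1776] x [0.514 0.562]
 z0.080 n581 y [0.1719 0.176  0.1774] x [0.52  0.556]
 z0.086 n93 y [0.1713 0.1745 0.177 ] x [0.531 0.545]
top [0.5086208  0.56571948]
 z0.056 n6 y [0.1695 0.1712 0.1727] x [0.511 0.565]
 z0.062 n7 y [0.1691 0.1714 0.1765] x [0.508 0.562]
 z0.068 n17 y [0.1679 0.1707 0.1768] x [0.51  0.566]
 z0.074 n35 y [0.1694 0.1726 0.1781] x [0.509 0.563]
 z0.080 n38 y [0.1713 0.1737 0.1778] x [0.515 0.558]
 z0.086 n20 y [0.1723 0.1751 0.1777] x [0.523 0.554]
```

```bash
python3 -m jog '[0.34,0,0.38,0,0,0,0.68,0.01,0.66,0,0,0,0.68,0.01,0.76,-0.003,0,0,0.68,0.01,0.76,-0.003,0,0]' | tail -6|head -2
python3 go.py .5375 .175 .051 55 -1.3 0 .025
```

```text
time: 14.48
tool_pos: [0.5414, 0.1949, 0.0731]
tcp [0.5414 0.1949 0.0731] target [0.537  0.1545 0.0367] shift [ 0.066 -0.036  0.541] turn [ 0.0008 -0.0004 -0.0024] j [ 0.55  0.49  1.59 -0.76  1.68  0.75] F [0.4 0.2 0.8]
```

```bash
python3 -m jog '[0,0,0.2,0,0,0,0,0,0.2,0,0,0]' | tail -6|head -2
python3 go.py .5375 .175 .051 55 -1.3 0 .025
```

```text
time: 14.72
tool_pos: [0.5403, 0.1784, 0.0601]
tcp [0.5403 0.1784 0.0601] target [0.537  0.1545 0.0367] shift [ 0.054 -0.028  0.331] turn [ 0.0006 -0.0001 -0.0019] j [ 0.53  0.49  1.62 -0.77  1.65  0.75] F [-0.7 -0.9 -0.9]
```

```bash
python3 -m jog '[0.05,-0.03,0.15,0,0,0,0.05,-0.03,0.3,0,0,0,0.05,-0.03,0.33,0,0,0,0.05,-0.03,0.33,0,0,0]' | tail -6|head -2
python3 go.py .5375 .175 .051 55 -1.3 0 .025
```

```text
time: 15.22
tool_pos: [0.5369, 0.1551, 0.0365]
tcp [0.5369 0.1551 0.0365] target [0.537  0.1545 0.0367] shift [-0.005  0.001  0.004] turn [ 0.0008  0.0001 -0.0016] j [ 0.51  0.5   1.66 -0.79  1.6   0.77] F [ 1.  -0.3  0.7]
```

Closing on the standing washer and lifting slightly.

```bash
python3 -m jog '[0,0,0,0,0,0,0,0,0,0,0,0,0,0,0,0,0,0,0,0,0,0,0,0,0,0,0,0,0,0]' 55 | tail -6
python3 -m jog '[-0.41,0,-0.28,0,0,0,-0.82,0,-0.57,0,0,0,-0.82,0,-0.57,0,0,0,-0.82,0,-0.57,0,0,0]' | tail -6
python3 - <<'E'
from h import *
s=manip.state(); f=grab("wrist"); P=cloud(f); Rc=rot(s["tool_rot"]); q=(P.reshape(-1,3)-s["tool_pos"])@Rc  # tool coords
a=np.radians(0)
k=(abs(q[:,1])<.031)&(q[:,2]>-.07)&(q[:,2]<.02)&(abs(q[:,0])<.05)
w=(q[k]@Rc.T)+s["tool_pos"]; print(s["tool_pos"],k.sum(),w.min(0),w.max(0))
for z0 in np.arange(w[:,2].min(),w[:,2].max(),.008):
    m=abs(w[:,2]-z0)<.004; print("z%.3f n%d y %s x %s"%(z0,m.sum(),np.percentile(w[m,1],[3,50,97]).round(4),np.percentile(w[m,0],[3,97]).round(3)))
g=grab("scene"); o=np.zeros((480,800,3),np.uint8); o[:,:400]=f["img"][:,120:520]; o[:300,400:]=cv2.resize(g["img"][150:270,310:470],(400,300),interpolation=2); cv2.imwrite("pics/w5.png",o)
E
```

```text
time: 15.85
tool_pos: [0.5374, 0.1559, 0.0373]
tool_rot: [0.325, 0.635, 0.619, -0.328]
contact_force: [0.1, 4.0, 3.6]
gripper_width: 0.774
grasp_force: 65.9
time: 16.35
tool_pos: [0.5358, 0.1546, 0.1354]
tool_rot: [0.324, 0.635, 0.619, -0.329]
contact_force: [0.9, -0.9, -2.3]
gripper_width: 0.771
grasp_force: 66.5
[0.53581538 0.15464578 0.13536349] 21444 [0.50521149 0.16427298 0.11386902] [0.568133   0.22277291 0.17939808]
z0.114 n548 y [0.1751 0.1763 0.1776] x [0.524 0.549]
z0.122 n2367 y [0.1731 0.1754 0.1774] x [0.515 0.558]
z0.130 n3107 y [0.1707 0.1736 0.1771] x [0.509 0.563]
z0.138 n2271 y [0.17   0.1733 0.1769] x [0.506 0.566]
z0.146 n1918 y [0.1697 0.1729 0.1764] x [0.506 0.566]
z0.154 n2200 y [0.1693 0.1727 0.1765] x [0.506 0.566]
z0.162 n3944 y [0.169  0.173  0.2213] x [0.507 0.566]
z0.170 n3621 y [0.1707 0.1732 0.176 ] x [0.512 0.561]
z0.178 n1468 y [0.1726 0.1742 0.1759] x [0.518 0.554]
```

View pics/w5.png

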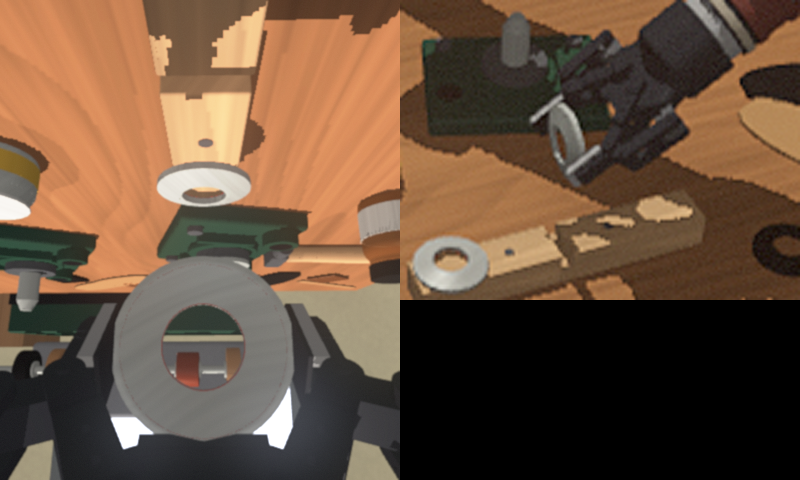

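Run:
```python
from h import *
s=manip.state(); f=grab("wrist"); P=cloud(f); Z=P[...,2]; print(f["img"][300,320],f["img"][345,270],f["img"][420,325],f["img"][345,284])
c=np.array([.5365,.146])
k=(abs(P[...,1]-.173)<.012)
r=np.hypot(P[...,0]-c[0],Z-c[1]); 
for r0 in range(12,36,2):
    m=k&(abs(r-r0/1000)<.001)
    th=P[m]; 
    if m.sum()>20:
        A=np.c_[th[:,2]-c[1],np.ones(len(th))]; print(r0,m.sum(),np.linalg.lstsq(A,th[:,1],rcond=None)[0].round(4),f["img"][m].mean(0).round())
```

```text
[123 129 129] [109 113 116] [113 117 119] [94 93 95]
14 39 [-0.1961  0.1671] [ 88.  94. 113.]
16 1071 [-0.0696  0.1696] [106. 110. 121.]
18 1708 [-0.0428  0.1709] [115. 119. 121.]
20 1918 [-0.039   0.1716] [116. 120. 122.]
22 2109 [-0.0376  0.1722] [116. 121. 122.]
24 2366 [-0.038   0.1729] [118. 122. 123.]
26 2585 [-0.0376  0.1736] [118. 123. 124.]
28 2835 [-0.0373  0.1742] [119. 123. 124.]
30 3030 [-0.0353  0.1749] [118. 122. 124.]
32 3081 [-0.0295  0.1756] [113. 117. 119.]
34 1698 [-0.0612  0.1773] [ 96.  98. 101.]
```

```bash
python3 -m jog '[-0.07,0,0.1,0,0.059,0,-0.14,0,0.2,0,0.118,0,-0.21,0,0.3,0,0.177,0,-0.28,0,0.4,0,0.236,0,-0.35,0,0.5,0,0.295,0,-0.42,0,0.6,0,0.354,0,-0.5,0,0.72,0,0.413,0,-0.57,0,0.82,0,0.472,0]' | tail -5
python3 go.py .553 -.160 .14 -33 -1.3 0 .0206
```

```text
tool_pos: [0.5336, 0.0544, 0.1359]
tool_rot: [-0.18, 0.69, 0.675, 0.189]
contact_force: [-0.5, -0.0, -1.5]
gripper_width: 0.771
grasp_force: 66.7
tcp [0.5336 0.0544 0.1359] target [ 0.5533 -0.1488  0.1227] shift [-1.818  0.243 -0.907] turn [0.0018 0.0152 0.0007] j [-0.3  -0.04  1.94  0.51  1.42 -0.4 ] F [-0.5 -0.  -1.5]
```

```bash
python3 -m jog '[-0.45,0.06,-0.22,0,0.01,0,-0.91,0.12,-0.45,0.002,0.015,0,-0.91,0.12,-0.45,0.002,0.015,0]' | tail -5 | head -1
python3 -m jog '[-0.45,0.06,-0.22,0,0,0,-0.89,0.12,-0.45,0,0,0,-0.89,0.12,-0.45,0,0,0,-0.89,0.12,-0.45,0,0,0]' | tail -5 | head -1
python3 go.py .553 -.160 .14 -33 -1.3 0 .0206
python3 - <<'E'
from h import *
import pickle
f=grab("wrist"); g=grab("scene"); t=grab("top"); pickle.dump((f,g,t),open("f6.pkl","wb"))
o=np.zeros((600,800,3),np.uint8); o[:480,:400]=f["img"][:,120:520]; o[:300,400:]=cv2.resize(g["img"][210:330,160:320],(400,300),interpolation=2); o[300:,400:]=cv2.resize(t["img"][175:265,360:480],(400,300),interpolation=2);cv2.imwrite("pics/w6.png",o)
E
```

```text
tool_pos: [0.5435, -0.0495, 0.1279]
tool_pos: [0.5533, -0.1445, 0.1188]
tcp [ 0.5533 -0.1445  0.1188] target [ 0.5533 -0.1488  0.1227] shift [-0.015  0.001 -0.056] turn [-0.001   0.0015  0.0007] j [-0.61  0.19  1.73  0.46  1.56 -0.68] F [-0.5  0.3 -0.6]
```

View pics/w6.png

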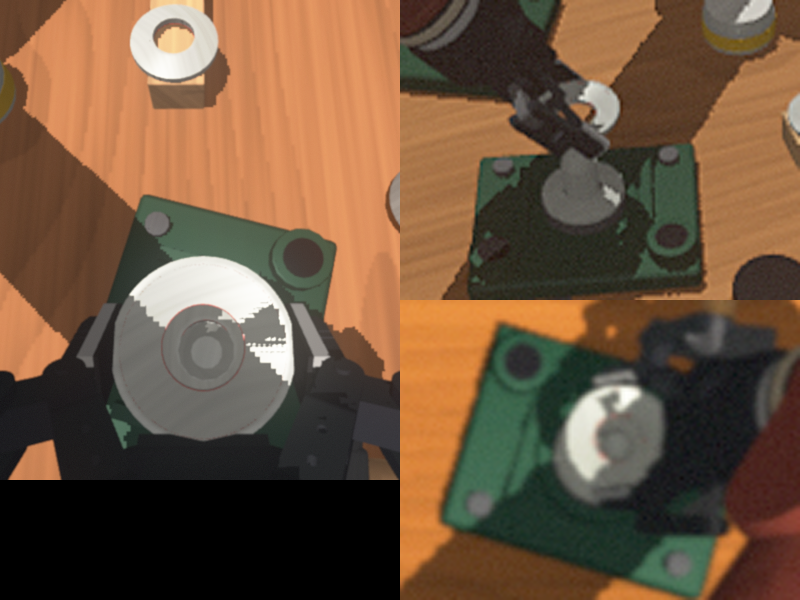

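The wrist view looks down through the bore: bore centre at about (323,347), arbor tip at about (326,351). Next is a numeric offset.

```bash
cat > al.py <<'E'
from h import *
def al(f,zlo=.115,c=(.553,-.160),view=None):
    P=cloud(f); X,Y,Z=P[...,0],P[...,1],P[...,2]; D=np.hypot(X-c[0],Y-c[1])
    m=(D<.032)&(Z>zlo)
    q=P[m]; 
    mm=m.astype(np.uint8); ct=[x for x in cv2.findContours(mm,cv2.RETR_CCOMP,1)[0] if 200<cv2.contourArea(x)]
    # rim plane : ring r 20..30 cone
    cx=q[:,:2].mean(0)
    for _ in range(3):
        r=np.hypot(*(q[:,:2]-cx).T); A=np.c_[q[:,:2]-cx,r,np.ones(len(q))]; s=np.linalg.lstsq(A,q[:,2],rcond=None)[0]
        b=ct and min(ct,key=lambda x:cv2.contourArea(x))
        break
    print("plane slopes deg",np.degrees(s[:2]).round(2),"cone slope",s[2].round(3),"z med",np.median(q[:,2]).round(4))
    hole=cv2.fitEllipse(b); print("bore px",np.round(hole[0],1),np.round(hole[1],1)); 
    t=(D<.02)&(Z>.088)&(Z<.102); 
    if t.sum()>20:
        k=max(cv2.findContours(t.astype(np.uint8),0,1)[0],key=cv2.contourArea); e=cv2.fitEllipse(k); print("tip px",np.round(e[0],1),np.round(e[1],1),"tip xyz",P[t].mean(0).round(4),P[t][:,2].max())
        return hole,e
    return hole,None
E
python3 - <<'E'
from al import *
import pickle
f,g,t=pickle.load(open("f6.pkl","rb"))
hole,e=al(f)
P=cloud(f); zb=np.percentile(P[...,2][(np.hypot(P[...,0]-.553,P[...,1]+.157)<.022)&(P[...,2]>.115)],10); print("z bore edge",zb)
print("bore",ray(f,*hole[0],zb),"tip",ray(f,*e[0],.0975))
Z=P[...,2];print([ (r,np.round(np.median(Z[(abs(np.hypot(P[...,0]-.553,P[...,1]+.1565)-r/1000)<.001)&(Z>.11)]),4)) for r in range(14,34,3)])
E
```

```text
plane slopes deg [ -0.3  -16.38] cone slope -1.149 z med 0.1401
bore px [322.3 346.3] [81.9 85.2]
tip px [325.6 350.6] [47.3 48.9] tip xyz [ 0.5545 -0.1613  0.0945] 0.09932230600593567
z bore edge 0.13468011365364393
bore [ 0.55316378 -0.15760978  0.13468011] tip [ 0.55454945 -0.16114997  0.0975    ]
[(14, np.float64(0.1351)), (17, np.float64(0.135)), (20, np.float64(0.1363)), (23, np.float64(0.138)), (26, np.float64(0.1893)), (29, np.float64(0.1399)), (32, np.float64(0.1408))]
```

```bash
python3 -m jog '[-0.1,0.014,0.1,0,0,0,-0.19,0.014,0.23,0,0,0,-0.19,0.014,0.23,0,0,0,-0.19,0.014,0.23,0,0,0]' | tail -5
cat > al2.py <<'E'
from h import *
import sys
c0=np.array([.5535,-.1605]); f=grab("wrist"); s=manip.state(); P=cloud(f); X,Y,Z=P[...,0],P[...,1],P[...,2]
zt=float(sys.argv[1]) # approx z of washer inner-surface
D=np.hypot(X-c0[0],Y-c0[1]); m=(abs(Z-zt)<.012)&(D<.03)
h=[c for c in cv2.findContours(m.astype(np.uint8),cv2.RETR_CCOMP,1)[0] if 1500<cv2.contourArea(c)]
b=min(h,key=cv2.contourArea); e=cv2.fitEllipse(b)
q=P[m&(D>.0185)&(D<.029)]; bc=ray(f,*e[0],zt)
for _ in range(3):
    r=np.hypot(*(q[:,:2]-bc[:2]).T); A=np.c_[q[:,:2]-bc[:2],r,np.ones(len(q))]; k=np.linalg.lstsq(A,q[:,2],rcond=None)[0]; res=abs(A@k-q[:,2]); q=q[res<.0015]
print("slopes deg x,y",np.degrees(k[:2]).round(2),"cone",k[2].round(2),"z at r16",(k[3]+k[2]*.016).round(4))
zb=k[3]+k[2]*.016; bc=ray(f,*e[0],zb); print("bore",bc.round(4),"px",np.round(e[0],1),np.round(e[1],1),"n",len(h))
t=(D<.013)&(Z>.085)&(Z<.103)
if t.sum()>50:
    g=cv2.fitEllipse(max(cv2.findContours(t.astype(np.uint8),0,1)[0],key=cv2.contourArea)); print("tip px",np.round(g[0],1),np.round(g[1],1),ray(f,*g[0],.094).round(4),P[t][:,2].max())
print("tcp",s["tool_pos"].round(4),"F",s["contact_force"].round(1),"grip",s["gripper_width"])
E
python3 al2.py .106
```

```text
tool_pos: [0.5551, -0.1492, 0.0898]
tool_rot: [-0.197, 0.685, 0.672, 0.201]
contact_force: [-0.1, -0.2, -1.7]
gripper_width: 0.77
grasp_force: 67.1
slopes deg x,y [-0.38 -0.92] cone 0.34 z at r16 0.1057
bore [ 0.555  -0.1623  0.1057] px [322.3 346.3] [81.9 85.2] n 2
tip px [320.1 341.6] [57.2 60.8] [ 0.554  -0.1609  0.094 ] 0.09937160040167686
tcp [ 0.5554 -0.1494  0.0902] F [-0.2  0.5 -2.3] grip 0.771386608941894
```

```bash
python3 -m jog '[0.012,-0.01,0.008,0,0,0,-0.02,-0.01,0.06,0,0,0,-0.053,-0.01,0.109,0,0,0,-0.053,-0.01,0.109,0,0,0]' | tail -5
python3 al2.py .094
```

```text
tool_pos: [0.5537, -0.1476, 0.0772]
tool_rot: [-0.197, 0.685, 0.672, 0.201]
contact_force: [0.1, -1.1, -0.7]
gripper_width: 0.772
grasp_force: 67.1
slopes deg x,y [ 0.34 -1.48] cone 0.34 z at r16 0.0932
bore [ 0.5546 -0.1615  0.0932] px [325.1 348.2] [70.3 73.3] n 3
tip px [323.4 346.9] [62.3 66.1] [ 0.554  -0.1609  0.094 ] 0.09930788148008216
tcp [ 0.554  -0.1477  0.0776] F [ 0.1  0.1 -0.9] grip 0.7713544232337216
```

```bash
for i in 1 2 3; do python3 -m jog '[-0.022,0,0.034,0,0,0,-0.044,0,0.067,0,0,0,-0.044,0,0.067,0,0,0]' | sed -n 2,4p; done
```

```text
tool_pos: [0.554, -0.1478, 0.0696]
tool_rot: [-0.197, 0.685, 0.672, 0.201]
contact_force: [0.2, 0.4, -0.7]
tool_pos: [0.554, -0.1479, 0.0615]
tool_rot: [-0.197, 0.685, 0.672, 0.201]
contact_force: [-0.3, -0.2, -1.5]
tool_pos: [0.554, -0.148, 0.0535]
tool_rot: [-0.197, 0.685, 0.672, 0.201]
contact_force: [-0.7, 0.9, -1.8]
```

```bash
python3 -m jog '[-0.022,0,0.034,0,0,0,-0.038,0,0.058,0,0,0,-0.038,0,0.058,0,0,0]' | sed -n 2,4p; for i in 1 2; do python3 -m jog '[-0.006,0,0.009,0,0,0,-0.006,0,0.009,0,0,0]' | sed -n 2,4p; done; python3 al2.py .061
```

```text
tool_pos: [0.5545, -0.1483, 0.0476]
tool_rot: [-0.197, 0.685, 0.672, 0.201]
contact_force: [-0.9, 1.3, 1.1]
tool_pos: [0.5549, -0.1483, 0.0467]
tool_rot: [-0.196, 0.685, 0.672, 0.201]
contact_force: [0.9, 0.5, 3.9]
tool_pos: [0.5548, -0.1484, 0.0459]
tool_rot: [-0.196, 0.685, 0.672, 0.201]
contact_force: [-0.8, 0.2, 5.4]
slopes deg x,y [-0.31 -2.29] cone 0.33 z at r16 0.0619
bore [ 0.5547 -0.1631  0.0619] px [322.5 350.8] [89.7 93.5] n 2
tip px [320.5 349.3] [78.3 82.9] [ 0.5541 -0.161   0.094 ] 0.09960748461705747
tcp [ 0.5548 -0.1484  0.0459] F [0.6 1.2 5.5] grip 0.7746344005122713
```

```bash
python3 -m jog '[0.008,0,0.005,0,0,0,0.008,0,0.005,0,0,0]' | sed -n 2,4p; python3 -m jog '[0.008,0,0.005,0,0,0,0.008,0,0.005,0,0,0]' | sed -n 2,4p; python3 al2.py .061
python3 - <<'E'
from h import *
for n in("scene","top"):
    f=grab(n); P=cloud(f); X,Y,Z=P[...,0],P[...,1],P[...,2]; D=np.hypot(X-.554,Y+.161)
    for a in range(0,360,45):
        u=(X-.554)*np.cos(np.radians(a))+(Y+.161)*np.sin(np.radians(a)); v=-(X-.554)*np.sin(np.radians(a))+(Y+.161)*np.cos(np.radians(a))
        k=(abs(u-.027)<.006)&(abs(v)<.006)
        if k.any(): print(n,a,np.percentile(Z[k],[5,50,95]).round(4),k.sum())
E
```

```text
tool_pos: [0.5548, -0.1483, 0.0459]
tool_rot: [-0.196, 0.685, 0.672, 0.201]
contact_force: [-0.3, -2.0, 6.3]
tool_pos: [0.5549, -0.1479, 0.0459]
tool_rot: [-0.195, 0.685, 0.672, 0.2]
contact_force: [-0.6, -3.8, 5.7]
slopes deg x,y [-0.34 -2.98] cone 0.33 z at r16 0.062
bore [ 0.5547 -0.1632  0.062 ] px [322.2 352.6] [89.8 94. ] n 2
tip px [320.1 351.2] [78.4 83.5] [ 0.5541 -0.1609  0.094 ] 0.09945925230941165
tcp [ 0.5549 -0.1479  0.0459] F [-1.  -4.1  5.5] grip 0.7710316937615316
scene 0 [0.0453 0.0606 0.0759] 2
scene 45 [0.0498 0.0653 0.0685] 38
scene 90 [0.0631 0.0665 0.0696] 23
scene 135 [0.0649 0.0662 0.0694] 21
scene 180 [0.0728 0.0816 0.0895] 27
scene 225 [0.0658 0.1201 0.1371] 38
scene 270 [0.134  0.1805 0.1879] 21
scene 315 [0.1095 0.1338 0.1424] 25
top 0 [0.0622 0.0679 0.0884] 37
top 45 [0.0609 0.0655 0.0694] 28
top 90 [0.0597 0.0646 0.0714] 26
top 135 [0.0577 0.064  0.068 ] 24
top 180 [0.0614 0.0668 0.0727] 25
top 225 [0.0646 0.131  0.1417] 47
top 270 [0.0657 0.1348 0.1877] 74
top 315 [0.0621 0.1196 0.1417] 65
```

```bash
for i in 1 2 3 4; do python3 -m jog '[-0.008,0,-0.005,0,0,0,-0.008,0,-0.005,0,0,0]' | sed -n 2,4p; done; python3 al2.py .061
```

```text
tool_pos: [0.5549, -0.148, 0.0459]
tool_rot: [-0.196, 0.685, 0.672, 0.201]
contact_force: [-0.2, -1.7, 6.1]
tool_pos: [0.5549, -0.1481, 0.0459]
tool_rot: [-0.197, 0.685, 0.672, 0.202]
contact_force: [0.7, 0.3, 6.1]
tool_pos: [0.5548, -0.1484, 0.0459]
tool_rot: [-0.197, 0.685, 0.672, 0.202]
contact_force: [1.1, 2.2, 6.0]
tool_pos: [0.5547, -0.149, 0.0459]
tool_rot: [-0.197, 0.685, 0.672, 0.202]
contact_force: [0.2, 3.7, 6.3]
slopes deg x,y [-0.25 -1.47] cone 0.34 z at r16 0.0618
bore [ 0.5547 -0.1629  0.0618] px [322.7 348.4] [89.6 93.3] n 2
tip px [320.5 346.7] [78.4 83. ] [ 0.5541 -0.161   0.094 ] 0.09952163192987087
tcp [ 0.5547 -0.149   0.0459] F [0.3 4.4 5.8] grip 0.7712374076240028
```

The wrist data suggest the fingertips are touching the seat edge before the washer has landed, about 3 mm too high. Letting go now would drop it. I'll lift it, lay it hollow-up on the rack, and take it again with a vertical, shallower grip.

```bash
python3 -m jog '[0.1,0,-0.12,0,0,0,0.2,0,-0.28,0,0,0,0.31,0,-0.45,0,0,0,0.42,0,-0.63,0,0,0,0.42,0,-0.63,0,0,0]' | sed -n 1,4p
python3 -m jog '[0.84,0,0.54,0,0,0,1,-0.03,0.54,0,0,0,1,-0.03,0.54,0,0,0]' | sed -n 2,2p
for i in 1 2; do python3 -m jog '[0.5,-0.03,0.27,0,0,0,1,-0.06,0.54,0,0,0,1,-0.06,0.54,0,0,0]' | sed -n 2,2p; done
python3 go.py .5385 .225 .09 -33 -1.3 0 .0226;python3 go.py .5385 .225 .042 -33 -1.3 0 .0226
```

```text
time: 24.0
tool_pos: [0.5556, -0.1498, 0.1236]
tool_rot: [-0.194, 0.685, 0.673, 0.201]
contact_force: [-0.4, 0.9, -2.3]
tool_pos: [0.5523, -0.0325, 0.1288]
tool_pos: [0.5487, 0.0802, 0.1372]
tool_pos: [0.5454, 0.193, 0.1459]
tcp [0.5454 0.193  0.1459] target [0.5388 0.2373 0.071 ] shift [-0.032 -0.074  0.869] turn [-0.001   0.002   0.0018] j [-0.06 -0.02  1.91  0.59  1.32 -0.21] F [-0.4 -0.8 -2.7]
tcp [0.5454 0.193  0.1459] target [0.5388 0.2373 0.023 ] shift [-0.291 -0.074  1.273] turn [-0.001   0.002   0.0018] j [-0.06 -0.02  1.91  0.59  1.32 -0.21] F [-0.4 -0.8 -2.7]
```

```bash
python3 -m jog '[-0.03,-0.07,0.5,0,0,0,-0.03,-0.07,0.87,0,0,0,-0.03,-0.07,0.87,0,0,0]' | sed -n 2,2p
python3 -m jog '[-0.11,0,0.17,0,0,0,-0.22,0,0.34,0,0,0,-0.22,0,0.34,0,0,0]' | sed -n 2,4p
python3 - <<'E'
from h import *
f=grab("wrist"); P=cloud(f); X,Y,Z=P[...,0],P[...,1],P[...,2]; D=np.hypot(X-.5385,Y-.225)
m=(D>.0185)&(D<.029)&(Z>.036)&(Z<.08); q=P[m]
for _ in range(5):
    r=np.hypot(q[:,0]-.5385,q[:,1]-.225); A=np.c_[q[:,0]-.5385,q[:,1]-.225,r,np.ones(len(q))]; k=np.linalg.lstsq(A,q[:,2],rcond=None)[0]; q=q[abs(A@k-q[:,2])<.0015]
print(np.degrees(k[:2]),k[2],"z16",k[3]+.016*k[2],len(q), "rail z",np.median(Z[(abs(X-.5385)<.015)&(abs(Y-.3)<.008)]))
E
python3 go.py .5385 .225 .042 -33 -1.3 0 .0226
```

```text
tool_pos: [0.5374, 0.2349, 0.0673]
tool_pos: [0.542, 0.235, 0.0318]
tool_rot: [-0.196, 0.686, 0.671, 0.202]
contact_force: [0.8, -1.1, 1.9]
[-3.69307568  2.03636969] 0.330697133087218 z16 0.048611750539351684 11238 rail z 0.033337385012540216
tcp [0.542  0.235  0.0318] target [0.5388 0.2373 0.023 ] shift [-0.029 -0.033  0.086] turn [0.0008 0.0016 0.0008] j [ 0.02  0.15  1.96  0.65  1.1  -0.28] F [ 0.2 -0.6  3. ]
```

```bash
python3 -m jog '[0,0,0,0,0,0,0,0,0,0,0,0]' | sed -n 2,6p
python3 -m jog '[-0.02,-0.03,0.04,0,0,0,-0.02,-0.03,0.04,0,0,0]' | sed -n 2,6p
python3 - <<'E'
from h import *
s=manip.state(); print(s["ft_torque"],s["joint_pos"].round(3))
f=grab("wrist"); P=cloud(f); X,Y,Z=P[...,0],P[...,1],P[...,2]
m=(Z>.036)&(Z<.075)&(abs(X-.54)<.045)&(abs(Y-.225)<.045); print(P[m].min(0),P[m].max(0))
g=grab("top")
o=np.zeros((480,800,3),np.uint8); o[:,:400]=f["img"][:,120:520]; o[:300,400:]=cv2.resize(g["img"][190:265,195:295],(400,300),interpolation=2); 
g=grab("scene"); o[300:480,400:720]=cv2.resize(g["img"][180:270,340:500],(320,180)); cv2.imwrite("pics/w7.png",o)
E
```

```text
tool_pos: [0.5418, 0.2352, 0.0318]
tool_rot: [-0.195, 0.685, 0.672, 0.202]
contact_force: [3.2, -3.5, 4.1]
gripper_width: 0.772
grasp_force: 82.0
tool_pos: [0.5418, 0.2353, 0.0316]
tool_rot: [-0.194, 0.685, 0.672, 0.205]
contact_force: [-1.0, -13.2, 22.5]
gripper_width: 0.774
grasp_force: 84.2
[-0.14642565  0.20237472  0.02200532] [ 0.019  0.146  1.96   0.651  1.099 -0.285]
[0.49500332 0.19135839 0.03613179] [0.58499633 0.25637423 0.07499617]
```

View pics/w7.png

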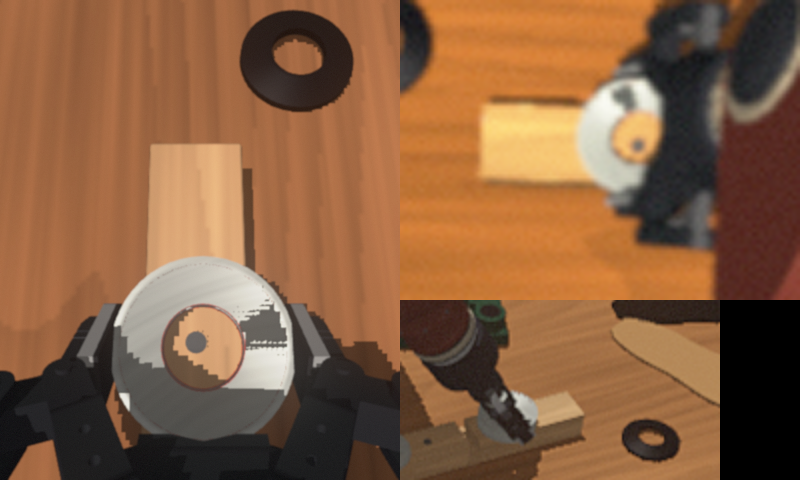

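The composite shows the washer held level over the rail. Its bore is at (203,347) in the left panel and the rail lies slightly left of centre. I'll check the true height with the fixed cameras.

Run:
```python
from h import *
s=manip.state(); print(s["tool_pos"],s["contact_force"])
for n in("scene","top","wrist"):
    f=grab(n); P=cloud(f); X,Y,Z=P[...,0],P[...,1],P[...,2]; D=np.hypot(X-.542,Y-.2224)
    for r0,r1 in((.017,.021),(.022,.027),(.028,.033)):
        for a,nm in((1,"+y"),(0,"side")):
            k=(D>r0)&(D<r1)&(Z<.075)&((Y>.2224+.7*D) if a else (abs(Y-.2224)<.4*D))
            print(n,r0,nm,k.sum(),np.percentile(Z[k],[10,50,90]).round(4))
    k=(abs(X-.5385)<.012)&(abs(Y-.285)<.01); print(" rail",np.median(Z[k])); k=D<.012; print(" through bore",np.percentile(Z[k],[10,50,90]).round(4))
    k=(abs(X-.60)<.01)&(abs(Y-.27)<.02); print(" bench",np.median(Z[k]))
```

```text
[0.5418492  0.23531997 0.03161695] [ -1.0221252  -13.59320256  22.23421984]
scene 0.017 +y 14 [0.0476 0.0502 0.0521]
scene 0.017 side 32 [0.     0.0096 0.0175]
scene 0.022 +y 26 [0.0499 0.0534 0.0563]
scene 0.022 side 16 [-0.0011  0.0007  0.0536]
scene 0.028 +y 39 [0.003  0.0519 0.0557]
scene 0.028 side 21 [-0.0011  0.002   0.0342]
 rail 0.034296327545730976Traceback (most recent call last):
  File "<stdin>", line 9, in <module>
    return _quantile_unchecked(
        a, q, axis, out, overwrite_input, method, keepdims, weights)
    return _ureduce(a,
                    func=_quantile_ureduce_func,
    ...<5 lines>...
                    overwrite_input=overwrite_input,
                    method=method)
    r = func(a, **kwargs)
    result = _quantile(arr,
                       quantiles=q,
    ...<2 lines>...
                       out=out,
                       weights=wgt)
    slices_having_nans = np.isnan(arr[-1, ...])
                                  ~~~^^^^^^^^^
IndexError: index -1 is out of bounds for axis 0 with size 0
```

Run:
```python
from h import *
s=manip.state(); f=grab("wrist"); P=cloud(f).reshape(-1,3); q=(P-s["tool_pos"])@rot(s["tool_rot"])
for sg in(1,-1):
    k=(sg*q[:,1]>.030)&(sg*q[:,1]<.065)&(abs(q[:,0])<.03)&(q[:,2]<.01); w=q[k]
    print(sg,k.sum())
    for z0 in np.arange(-.07,.01,.006):
        m=abs(w[:,2]-z0)<.003
        if m.sum()>5: print("  z%.3f n%d |y| %s x %s"%(z0,m.sum(),np.percentile(sg*w[m,1],[2,50,98]).round(4),np.percentile(w[m,0],[2,98]).round(3)))
print(f["img"].shape); np.save("img8.npy",f["img"])
k=(abs(q[:,1])<.05)&(abs(q[:,0])<.05)&(q[:,2]>-.04)&(q[:,2]<-.005); print("washer",q[k].mean(0))
```

```text
1 17438
  z-0.070 n1822 |y| [0.0307 0.0561 0.0645] x [-0.009  0.017]
  z-0.064 n3436 |y| [0.0336 0.0551 0.0642] x [-0.011  0.012]
  z-0.058 n3424 |y| [0.0319 0.0486 0.0636] x [-0.01   0.013]
  z-0.052 n1212 |y| [0.0337 0.0454 0.0621] x [0.006 0.013]
  z-0.046 n605 |y| [0.033  0.0353 0.0509] x [-0.003  0.012]
  z-0.040 n613 |y| [0.0329 0.0335 0.0456] x [-0.01   0.011]
  z-0.034 n676 |y| [0.0303 0.0335 0.0463] x [-0.012  0.011]
  z-0.028 n768 |y| [0.0302 0.0332 0.046 ] x [-0.01   0.011]
  z-0.022 n587 |y| [0.0301 0.0332 0.0462] x [-0.     0.011]
  z-0.016 n311 |y| [0.0302 0.0363 0.0461] x [0.006 0.013]
  z-0.010 n88 |y| [0.0329 0.0359 0.0406] x [0.007 0.011]
-1 17322
  z-0.070 n1848 |y| [0.0306 0.056  0.0645] x [-0.009  0.017]
  z-0.064 n3446 |y| [0.0333 0.0547 0.0637] x [-0.011  0.012]
  z-0.058 n3423 |y| [0.0316 0.0482 0.0633] x [-0.009  0.013]
  z-0.052 n1218 |y| [0.0332 0.0448 0.0618] x [0.006 0.013]
  z-0.046 n607 |y| [0.0326 0.0349 0.0504] x [-0.003  0.012]
  z-0.040 n606 |y| [0.0325 0.033  0.0452] x [-0.01   0.011]
  z-0.034 n692 |y| [0.0303 0.0331 0.046 ] x [-0.011  0.011]
  z-0.028 n710 |y| [0.0302 0.0328 0.0458] x [-0.01   0.011]
  z-0.022 n511 |y| [0.0301 0.0331 0.0459] x [0.002 0.011]
  z-0.016 n267 |y| [0.0304 0.0373 0.0457] x [0.006 0.013]
  z-0.010 n86 |y| [0.0325 0.0354 0.0422] x [0.006 0.011]
(480, 640, 3)
washer [-0.00108747  0.00020733 -0.02246634]
```

```bash
python3 -m jog '[0.025,0.01,-0.045,0,0,0,0.025,0.01,-0.045,0,0,0]' | sed -n 1,6p
python3 - <<'E'
from h import *
for n in("scene","top"):
    f=grab(n); P=cloud(f); X,Y,Z=P[...,0],P[...,1],P[...,2]; D=np.hypot(X-.5535,Y+.1605)
    for a in(0,90,180,270):
        u=np.cos(np.radians(a)),np.sin(np.radians(a)); U=(X-.5535)*u[0]+(Y+.1605)*u[1]
        print(n,a,[(r,np.round(np.median(Z[(abs(D-r/1000)<.002)&(U>.7*D)]),4)) for r in(19,23,27,31,38)])
E
```

```text
time: 26.92
tool_pos: [0.5379, 0.2359, 0.0318]
tool_rot: [-0.197, 0.685, 0.672, 0.201]
contact_force: [-1.6, -6.2, 7.8]
gripper_width: 0.77
grasp_force: 82.5
scene 0 [(19, np.float64(0.0468)), (23, np.float64(0.0442)), (27, np.float64(0.045)), (31, np.float64(0.0447)), (38, np.float64(0.0351))]
scene 90 [(19, np.float64(0.0451)), (23, np.float64(0.0446)), (27, np.float64(0.0443)), (31, np.float64(0.0445)), (38, np.float64(0.0329))]
scene 180 [(19, np.float64(nan)), (23, np.float64(0.0437)), (27, np.float64(0.0448)), (31, np.float64(0.0448)), (38, np.float64(nan))]
scene 270 [(19, np.float64(0.044)), (23, np.float64(0.0446)), (27, np.float64(0.0441)), (31, np.float64(0.0451)), (38, np.float64(0.0333))]
top 0 [(19, np.float64(0.0442)), (23, np.float64(0.0442)), (27, np.float64(0.0443)), (31, np.float64(0.044)), (38, np.float64(0.0318))]
top 90 [(19, np.float64(0.0422)), (23, np.float64(0.0436)), (27, np.float64(0.0431)), (31, np.float64(0.0438)), (38, np.float64(0.0315))]
top 180 [(19, np.float64(0.0437)), (23, np.float64(0.0429)), (27, np.float64(0.044)), (31, np.float64(0.0436)), (38, np.float64(0.0311))]
top 270 [(19, np.float64(0.0436)), (23, np.float64(0.044)), (27, np.float64(0.0443)), (31, np.float64(0.044)), (38, np.float64(0.0319))]
  return _methods._mean(a, axis=axis, dtype=dtype,
  ret = ret.dtype.type(ret / rcount)
```

The seat is bare. The pads pinched the first washer's rim too and lifted it along, so I'm holding both, already in the right order. I'll release the pair on the rail and take them again with a vertical grip that keeps the tips above the lower face.

```bash
python3 -m jog '[0.008,0,-0.014,0,0,0,0.008,0,-0.014,0,0,0]' | sed -n 2,4p
python3 -m jog '[0,0,0,0,0,0,0,0,0,0,0,0,0,0,0,0,0,0]' 85 | sed -n 2,5p
python3 -m jog '[0,0,-0.3,0,0,0,0,0,-0.8,0,0,0,0,0,-1,0,0,0,0,0,-1,0,0,0]' | sed -n 1,4p
cat > st.py <<'E'
from h import *
import sys
def stk(n,c,zt):
    f=grab(n); P=cloud(f); X,Y,Z=P[...,0],P[...,1],P[...,2]; D=np.hypot(X-c[0],Y-c[1])
    m=(D<.05)&(Z>zt-.012)&(Z<zt+.004)
    e=cv2.fitEllipse(cv2.convexHull(max(cv2.findContours(m.astype(np.uint8),0,1)[0],key=cv2.contourArea)))
    q=P[m&(D<.033)&(D>.017)]; b=ray(f,*e[0],zt)
    A=np.c_[q[:,:2]-b[:2],np.hypot(*(q[:,:2]-b[:2]).T),np.ones(len(q))]; k=np.linalg.lstsq(A,q[:,2],rcond=None)[0]
    print(n,"c",b.round(4),"axes",np.round(e[1],1),"slopes",np.degrees(k[:2]).round(1),"cone",k[2].round(2),"z34",(k[3]+k[2]*.034).round(4),len(q))
if __name__=="__main__": stk(sys.argv[1],(float(sys.argv[2]),float(sys.argv[3])),float(sys.argv[4]))
E
for n in wrist top; do python3 st.py $n .541 .2224 .054; done; python3 go.py .54 .2224 .04 0 -1.3 0.06 .013
```

```text
tool_pos: [0.5367, 0.2361, 0.032]
tool_rot: [-0.197, 0.685, 0.672, 0.2]
contact_force: [0.0, -0.7, 1.3]
tool_pos: [0.5377, 0.236, 0.0329]
tool_rot: [-0.197, 0.685, 0.672, 0.201]
contact_force: [0.6, 0.6, 0.1]
gripper_width: 0.996
time: 28.15
tool_pos: [0.5379, 0.1815, 0.1185]
tool_rot: [-0.195, 0.685, 0.672, 0.202]
contact_force: [-0.9, 0.6, -0.0]
wrist c [0.5363 0.2213 0.054 ] axes [106.5 108.3] slopes [-0.1 -1.1] cone 0.33 z34 0.0543 5636
top c [0.5356 0.2237 0.054 ] axes [29.2 29.9] slopes [-1.1  0.2] cone 0.31 z34 0.0543 387
tcp [0.5359 0.1823 0.1158] target [0.54   0.2224 0.087 ] shift [0.182 0.033 0.459] turn [-0.0007 -0.1815  0.0008] j [-0.08 -0.01  1.95  0.6   1.29 -0.26] F [-0.5  0.4 -0.4]
```

```bash
python3 -m jog '[0.06,0,0.05,0,-0.059,0,0.12,0,0.15,0,-0.118,0,0.15,0,0.3,0,-0.177,0,0.15,0,0.3,0,-0.1815,0,0.15,0,0.3,0,-0.1815,0]' | sed -n 1,3p
python3 go.py .536 .2225 .041 0 -1.3 0.0 .013; python3 st.py wrist .536 .2224 .054
```

```text
time: 28.88
tool_pos: [0.5361, 0.2111, 0.0982]
tool_rot: [-0.001, 0.714, 0.701, -0.001]
tcp [0.5361 0.2111 0.0982] target [0.536  0.2225 0.028 ] shift [ 0.114 -0.001  0.702] turn [-0.0009 -0.      0.0014] j [0.25 0.06 1.84 0.   1.25 0.26] F [ 0.1 -0.7  0.5]
wrist c [0.5363 0.2252 0.054 ] axes [120.8 126.9] slopes [0.1 1.8] cone 0.32 z34 0.0542 8347
```

```bash
python3 -m jog '[0.12,0,0.1,0,0,0,0.12,0,0.4,0,0,0,0.12,0,0.65,0,0,0,0.12,0,0.7,0,0,0,0.12,0,0.7,0,0,0]' | sed -n 1,4p
python3 -m jog '[0,0,0,0,0,0,0,0,0,0,0,0,0,0,0,0,0,0,0,0,0,0,0,0,0,0,0,0,0,0]' 55 | sed -n 2,6p
python3 -m jog '[0,0,-0.1,0,0,0,0,0,-0.2,0,0,0,0,0,-0.2,0,0,0]' | sed -n 1,6p
python3 st.py wrist .536 .2235 .074
python3 - <<'E'
from h import *
s=manip.state(); print(s["tool_pos"])
for n in("wrist","scene"):
    f=grab(n); P=cloud(f); X,Y,Z=P[...,0],P[...,1],P[...,2]
    if n=="scene": k=(X>.53)&(X<.575)&(abs(Y-.215)<.04)&(Z>.036); print(n,[(round(z,3),int((k&(abs(Z-z)<.002)).sum()),np.percentile(Y[k&(abs(Z-z)<.002)],[5,95]).round(3) if (k&(abs(Z-z)<.002)).sum()>3 else 0) for z in np.arange(.04,.085,.004)])
    if n=="wrist": 
        k=(np.hypot(X-.536,Y-.2235)<.012); print("bore view z",np.percentile(Z[k],[5,50,95]).round(4)); k=(abs(X-.536)<.015)&(Y>.24)&(Y<.27);print([(round(y,3),np.round(Z[k&(abs(Y-y)<.002)].mean(),4)) for y in np.arange(.242,.27,.004)])
E
```

```text
time: 29.55
tool_pos: [0.5377, 0.2225, 0.03]
tool_rot: [0.0, 0.714, 0.7, 0.0]
contact_force: [-0.2, 0.8, 0.1]
tool_pos: [0.5387, 0.2231, 0.0323]
tool_rot: [0.001, 0.714, 0.7, 0.001]
contact_force: [-2.0, -0.6, 6.3]
gripper_width: 0.767
grasp_force: 66.9
time: 30.55
tool_pos: [0.5388, 0.2231, 0.0518]
tool_rot: [0.001, 0.714, 0.7, 0.002]
contact_force: [0.5, 0.0, -1.0]
gripper_width: 0.77
grasp_force: 66.6
wrist c [0.5391 0.227  0.074 ] axes [153.5 244.6] slopes [1.7 2.7] cone 0.31 z34 0.0739 15506
[0.53814826 0.22292413 0.05091189]
bore view z [0.0331 0.1293 0.1349]
[(np.float64(0.242), np.float64(0.0899)), (np.float64(0.246), np.float64(0.0587)), (np.float64(0.25), np.float64(0.0567)), (np.float64(0.254), np.float64(0.0554)), (np.float64(0.258), np.float64(0.0414)), (np.float64(0.262), np.float64(0.0333)), (np.float64(0.266), np.float64(0.0333)), (np.float64(0.27), np.float64(0.0333))]
scene [(np.float64(0.04), 90, array([0.189, 0.237])), (np.float64(0.044), 73, array([0.192, 0.226])), (np.float64(0.048), 4, array([0.202, 0.213])), (np.float64(0.052), 0, 0), (np.float64(0.056), 0, 0), (np.float64(0.06), 0, 0), (np.float64(0.064), 2, 0), (np.float64(0.068), 36, array([0.192, 0.245])), (np.float64(0.072), 62, array([0.189, 0.216])), (np.float64(0.076), 15, array([0.19 , 0.211])), (np.float64(0.08), 1, 0), (np.float64(0.084), 1, 0)]
```

Only A came up; the first washer stays on the rail. I'll set A back down, go about 4 mm deeper and grip both.

```bash
python3 -m jog '[0,0,0.1,0,0,0,0,0,0.195,0,0,0,0,0,0.195,0,0,0]' | sed -n 2,4p
python3 -m jog '[0,0,0,0,0,0,0,0,0,0,0,0,0,0,0.045,0,0,0,0,0,0.045,0,0,0]' 85 | sed -n 2,5p
python3 -m jog '[0,0,0,0,0,0,0,0,0,0,0,0,0,0,0,0,0,0,0,0,0,0,0,0,0,0,0,0,0,0]' 55 | sed -n 2,6p
python3 -m jog '[0,0,-0.15,0,0,0,0,0,-0.3,0,0,0,0,0,-0.3,0,0,0]' | sed -n 1,6p
python3 - <<'E'
from h import *
f=grab("scene"); P=cloud(f); X,Y,Z=P[...,0],P[...,1],P[...,2]
k=(X>.53)&(X<.575)&(abs(Y-.215)<.04)&(Z>.036); print([(round(z,3),int((k&(abs(Z-z)<.002)).sum())) for z in np.arange(.04,.095,.004)])
E
```

```text
tool_pos: [0.5376, 0.2228, 0.032]
tool_rot: [-0.0, 0.714, 0.7, -0.001]
contact_force: [-6.0, -2.8, 14.0]
tool_pos: [0.5369, 0.2226, 0.025]
tool_rot: [-0.0, 0.714, 0.7, -0.001]
contact_force: [-0.4, -0.7, 0.5]
gripper_width: 0.999
tool_pos: [0.5378, 0.2229, 0.0264]
tool_rot: [0.0, 0.714, 0.7, 0.0]
contact_force: [-0.8, 0.6, 3.0]
gripper_width: 0.776
grasp_force: 67.4
time: 32.58
tool_pos: [0.5391, 0.2232, 0.0584]
tool_rot: [0.001, 0.714, 0.7, 0.002]
contact_force: [0.6, -0.2, -1.5]
gripper_width: 0.776
grasp_force: 67.6
[(np.float64(0.04), 4), (np.float64(0.044), 0), (np.float64(0.048), 0), (np.float64(0.052), 0), (np.float64(0.056), 0), (np.float64(0.06), 0), (np.float64(0.064), 2), (np.float64(0.068), 19), (np.float64(0.072), 58), (np.float64(0.076), 14), (np.float64(0.08), 20), (np.float64(0.084), 71), (np.float64(0.088), 30), (np.float64(0.092), 1)]
```

```bash
python3 -m jog '[0,0,-0.5,0,0,0,-0.5,0.03,-0.52,0,0,0,-0.96,0.06,-0.52,0,0,0,-0.96,0.06,-0.52,0,0,0]' | sed -n 2,2p
for i in 1 2 3; do python3 -m jog '[-0.5,0.03,0,0,0,0,-0.96,0.06,0,0,0,0,-0.96,0.06,0,0,0,0]' | sed -n 2,2p; done
cat > c2.py <<'E'
from h import *
from scipy.optimize import least_squares
import sys
c=np.array([float(sys.argv[1]),float(sys.argv[2])]); zl,zh=float(sys.argv[3]),float(sys.argv[4])
for n in("wrist","top"):
    f=grab(n); s=manip.state(); P=cloud(f).reshape(-1,3); d=P[:,:2]-c; D=np.hypot(*d.T)
    q=P[(D>.018)&(D<.031)&(abs(d[:,0])<.022)&(P[:,2]>zl)&(P[:,2]<zh)]
    fn=lambda p:p[2]+p[3]*np.hypot(q[:,0]-p[0],q[:,1]-p[1])-q[:,2]
    r=least_squares(fn,[*c,zl,.3],loss="soft_l1",f_scale=.0005,x_scale=[.01,.01,.01,.1])
    print(n,"centre",r.x[:2].round(4),"slope",r.x[3].round(3),"z34",(r.x[2]+.034*r.x[3]).round(4),len(q),"offset from tcp",(r.x[:2]-s["tool_pos"][:2]).round(4))
    t=P[(D<.014)&(P[:,2]>.08)&(P[:,2]<.102)]; print("  arbor pts",len(t),t.mean(0).round(4) if len(t) else "")
    for rr in range(16,34,4): k=(abs(np.hypot(*(q[:,:2]-r.x[:2]).T)-rr/1000)<.001); print("   ",rr,np.median(q[k,2]).round(4),end="")
    print()
print(s["time"],s["tool_pos"].round(4),s["contact_force"].round(1),s["gripper_width"].round(3))
E
python3 c2.py .554 -.161 .11 .142
```

```text
tool_pos: [0.5414, 0.1243, 0.1076]
tool_pos: [0.5457, 0.029, 0.1077]
tool_pos: [0.5501, -0.0664, 0.1079]
tool_pos: [0.5545, -0.1621, 0.108]
wrist centre [ 0.5552 -0.1623] slope 0.309 z34 0.1358 10418 offset from tcp [ 0.001  -0.0016]
  arbor pts 114 [ 0.5543 -0.1669  0.0972]
    16 0.1296    20 0.1315    24 0.1328    28 0.1341    32 0.1343
top centre [ 0.5456 -0.1578] slope 0.387 z34 0.1388 35 offset from tcp [-0.0084  0.0022]
  arbor pts 0 
    16 0.1308    20 0.1353    24 nan    28 nan    32 nan
  return _methods._mean(a, axis=axis, dtype=dtype,
  ret = ret.dtype.type(ret / rcount)
Traceback (most recent call last):
  File "c2.py", line 14, in <module>
    print(s["time"],s["tool_pos"].round(4),s["contact_force"].round(1),s["gripper_width"].round(3))
                                                                       ^^^^^^^^^^^^^^^^^^^^^^^^
AttributeError: 'float' object has no attribute 'round'
```

```bash
python3 -m jog '[0.013,-0.011,0.1,0,0,0,0.013,-0.011,0.15,0,0,0,0.013,-0.011,0.15,0,0,0]' | sed -n 2,4p
for i in 1 2 3; do python3 -m jog '[0,0,0.04,0,0,0,0,0,0.08,0,0,0,0,0,0.08,0,0,0]' | sed -n 2,4p; done; python3 c2.py .554 -.161 .075 .105 2>/dev/null|head -3
```

```text
tool_pos: [0.5522, -0.1592, 0.092]
tool_rot: [-0.001, 0.714, 0.7, -0.0]
contact_force: [0.3, 0.6, -2.3]
tool_pos: [0.5526, -0.1603, 0.0847]
tool_rot: [-0.0, 0.714, 0.7, -0.0]
contact_force: [1.1, -0.5, -1.8]
tool_pos: [0.5525, -0.1602, 0.0765]
tool_rot: [-0.0, 0.714, 0.7, -0.0]
contact_force: [-0.2, -1.4, -2.5]
tool_pos: [0.553, -0.1603, 0.0688]
tool_rot: [0.0, 0.714, 0.7, 0.0]
contact_force: [0.6, -0.7, -3.4]
wrist centre [ 0.5537 -0.1606] slope 0.33 z34 0.0968 9597 offset from tcp [ 0.0007 -0.0002]
  arbor pts 3556 [ 0.5541 -0.1569  0.0925]
    16 nan    20 0.0922    24 0.0935    28 0.0948    32 0.0957
```

```bash
for i in 1 2 3; do python3 -m jog '[0,0,0.04,0,0,0,0,0,0.08,0,0,0,0,0,0.08,0,0,0]' | sed -n 2,4p; done; python3 -m jog '[0,0,0.03,0,0,0,0,0,0.06,0,0,0,0,0,0.06,0,0,0]' | sed -n 2,5p
```

```text
tool_pos: [0.5531, -0.1605, 0.0609]
tool_rot: [0.001, 0.714, 0.7, 0.0]
contact_force: [1.1, -1.7, -4.4]
tool_pos: [0.5531, -0.1604, 0.0529]
tool_rot: [0.001, 0.714, 0.7, 0.0]
contact_force: [3.4, -1.4, -4.6]
tool_pos: [0.5531, -0.1604, 0.0449]
tool_rot: [0.001, 0.714, 0.7, 0.0]
contact_force: [3.8, -1.6, -4.6]
tool_pos: [0.5531, -0.1605, 0.039]
tool_rot: [0.001, 0.714, 0.7, 0.0]
contact_force: [3.7, -1.9, -3.1]
gripper_width: 0.779
```

```bash
python3 -m jog '[0,0,0.01,0,0,0,0,0,0.01,0,0,0]' | sed -n 1,4p; python3 -m jog '[0,0,0.01,0,0,0,0,0,0.01,0,0,0]' | sed -n 2,5p;  python3 c2.py .554 -.161 .045 .072 2>/dev/null|head -3
```

```text
time: 37.7
tool_pos: [0.5531, -0.1604, 0.0384]
tool_rot: [0.001, 0.714, 0.7, 0.0]
contact_force: [3.1, -2.6, -1.1]
tool_pos: [0.5531, -0.1604, 0.0374]
tool_rot: [0.001, 0.714, 0.7, 0.0]
contact_force: [1.9, -1.5, 0.4]
gripper_width: 0.775
wrist centre [ 0.5538 -0.1604] slope 0.331 z34 0.0655 6341 offset from tcp [0.0007 0.0001]
  arbor pts 6141 [ 0.5542 -0.1551  0.0913]
    16 nan    20 0.0609    24 0.0621    28 0.0635    32 0.0645
```

```bash
for i in 1 2; do python3 -m jog '[0,0,0.01,0,0,0,0,0,0.01,0,0,0]' | sed -n 2,5p; done;  python3 c2.py .554 -.161 .045 .072 2>/dev/null|head -1
```

```text
tool_pos: [0.5532, -0.1604, 0.0373]
tool_rot: [0.0, 0.714, 0.7, 0.0]
contact_force: [-1.3, -1.1, 6.6]
gripper_width: 0.775
tool_pos: [0.5533, -0.1605, 0.0372]
tool_rot: [0.0, 0.714, 0.7, 0.0]
contact_force: [-3.0, 0.4, 11.6]
gripper_width: 0.778
wrist centre [ 0.5539 -0.1606] slope 0.33 z34 0.0653 6346 offset from tcp [ 0.0006 -0.0002]
```

```bash
python3 -m jog '[0,0,-0.018,0,0,0,0,0,-0.018,0,0,0]' | sed -n 2,4p
python3 -m jog '[0,0,0,0,0,0,0,0,0,0,0,0,0,0,0,0,0,0]' 85 | sed -n 2,5p
python3 -m jog '[0,0,-0.3,0,0,0,0,0,-0.9,0,0,0,0,0,-1,0,0,0]' | sed -n 1,2p
python3 c2.py .554 -.161 .045 .072 2>/dev/null
python3 st.py wrist .534 .068 .039 2>/dev/null; python3 st.py top .534 .068 .039; python3 go.py .5345 .068 .04 0 -1.3 0.06 .011
```

```text
tool_pos: [0.5532, -0.1604, 0.0374]
tool_rot: [0.001, 0.714, 0.7, 0.0]
contact_force: [1.3, -0.7, 4.5]
tool_pos: [0.5522, -0.1599, 0.0362]
tool_rot: [-0.001, 0.714, 0.7, -0.0]
contact_force: [0.0, -0.5, -0.1]
gripper_width: 0.993
time: 39.65
tool_pos: [0.5556, -0.1614, 0.1423]
wrist centre [ 0.5534 -0.1607] slope 0.34 z34 0.0644 2917 offset from tcp [-0.0016  0.0004]
  arbor pts 1768 [ 0.5541 -0.1572  0.0918]
    16 nan    20 0.0596    24 0.0609    28 0.0624    32 0.0632
top centre [ 0.5401 -0.1541] slope 0.339 z34 0.0682 24 offset from tcp [-0.0137  0.0066]
  arbor pts 49 [ 0.5492 -0.1547  0.0924]
    16 nan    20 nan    24 nan    28 nan    32 nan
top c [0.5342 0.0732 0.039 ] axes [29.3 40. ] slopes [ 0.3 -1.8] cone -0.14 z34 0.0387 305
tcp [ 0.5519 -0.1599  0.1353] target [0.5345 0.068  0.089 ] shift [ 2.274 -0.218  0.466] turn [-0.0006 -0.0003  0.0009] j [-0.41  0.01  1.82  0.    1.31 -0.39] F [-1.5 -0.4 -0.7]
```

```bash
for i in 1 2; do python3 -m jog '[0.55,-0.05,0,0,0,0,1,-0.1,0,0,0,0,1,-0.1,0,0,0,0]' | sed -n 2,2p; done; python3 -m jog '[0.2,-0.02,0.2,0,0,0,0.2,-0.02,0.4,0,0,0,0.2,-0.02,0.4,0,0,0]' | sed -n 1,2p
python3 - <<'E'
from h import *
from scipy.optimize import least_squares
f=grab("wrist"); s=manip.state(); P=cloud(f).reshape(-1,3); c=np.array([.5345,.068]); D=np.hypot(*(P[:,:2]-c).T)
q=P[(D>.018)&(D<.031)&(P[:,2]>.037)&(P[:,2]<.047)]
r=least_squares(lambda p:p[2]+p[3]*np.hypot(q[:,0]-p[0],q[:,1]-p[1])-q[:,2],[*c,.05,-.3],loss="soft_l1",f_scale=.0005,x_scale=[.01,.01,.01,.1])
print(r.x.round(4),len(q),s["tool_pos"])
E
python3 go.py .5345 .068 .0365 0 -1.3 0 .012
```

```text
tool_pos: [0.5428, -0.0574, 0.134]
tool_pos: [0.5356, 0.0416, 0.135]
time: 40.98
tool_pos: [0.5328, 0.0596, 0.093]
[ 0.5347  0.0668  0.0495 -0.3289] 5921 [0.53396559 0.05944193 0.09466621]
tcp [0.534  0.0594 0.0947] target [0.5345 0.068  0.0245] shift [0.086 0.006 0.702] turn [-0.0011  0.0001  0.0006] j [-0.03 -0.03  1.93 -0.    1.24 -0.01] F [-1.1  0.   0.4]
```

```bash
python3 -m jog '[0.074,0.007,0.2,0,0,0,0.074,0.007,0.5,0,0,0,0.074,0.007,0.7,0,0,0,0.074,0.007,0.705,0,0,0,0.074,0.007,0.705,0,0,0]' | sed -n 2,4p
python3 -m jog '[0,0,0,0,0,0,0,0,0,0,0,0,0,0,0,0,0,0,0,0,0,0,0,0,0,0,0,0,0,0]' 55 | sed -n 2,6p
python3 -m jog '[0,0,-0.25,0,0,0,0,0,-0.75,0,0,0,0,0,-1,0,0,0,0,0,-1,0,0,0]' | sed -n 1,6p
python3 - <<'E'
from h import *
from scipy.optimize import least_squares
f=grab("wrist"); s=manip.state(); P=cloud(f).reshape(-1,3); c=s["tool_pos"][:2]; d=P[:,:2]-c; D=np.hypot(*d.T); z=s["tool_pos"][2]
q=P[(D>.018)&(D<.031)&(abs(d[:,0])<.022)&(P[:,2]>z+.003)&(P[:,2]<z+.03)]
r=least_squares(lambda p:p[2]+p[3]*np.hypot(q[:,0]-p[0],q[:,1]-p[1])+p[4]*(q[:,1]-c[1])-q[:,2],[*c,z+.02,-.3,0],loss="soft_l1",f_scale=.0005,x_scale=[.01,.01,.01,.1,.1])
print(r.x.round(4),len(q),s["tool_pos"], "off",r.x[:2]-c, "rimtop z-tcp",r.x[2]+.034*r.x[3]-z)
E
```

```text
tool_pos: [0.5368, 0.0675, 0.0269]
tool_rot: [0.001, 0.714, 0.7, 0.001]
contact_force: [-0.2, -0.3, 0.7]
tool_pos: [0.5376, 0.0675, 0.0289]
tool_rot: [0.001, 0.714, 0.7, 0.001]
contact_force: [-3.1, -0.2, 6.2]
gripper_width: 0.761
grasp_force: 64.4
time: 42.78
tool_pos: [0.5383, 0.0675, 0.1299]
tool_rot: [0.003, 0.714, 0.7, 0.003]
contact_force: [-0.6, 0.2, -1.3]
gripper_width: 0.76
grasp_force: 66.7
[ 0.5385  0.0679  0.1501 -0.3168 -0.0156] 7784 [0.53679536 0.06746652 0.1274793 ] off [0.00174244 0.0003846 ] rimtop z-tcp 0.011798426603008505
```

```bash
for i in 1 2; do python3 -m jog '[-0.5,0.04,0,0,0,0,-0.96,0.077,0,0,0,0,-0.96,0.077,0,0,0,0]' | sed -n 2,2p; done; python3 -m jog '[-0.365,0.03,0.08,0,0,0,-0.365,0.03,0.16,0,0,0,-0.365,0.03,0.16,0,0,0]' | sed -n 1,4p
sed -i 's/,s\["gripper_width"\].round(3)/,s["gripper_width"]/; s/for n in("wrist","top")/for n in("wrist",)/' c2.py; python3 c2.py .554 -.161 .115 .133 2>/dev/null
```

```text
tool_pos: [0.5407, -0.0308, 0.1242]
tool_pos: [0.547, -0.1261, 0.1248]
time: 43.95
tool_pos: [0.5488, -0.1594, 0.1084]
tool_rot: [-0.002, 0.714, 0.7, -0.0]
contact_force: [-0.1, 0.8, -1.1]
wrist centre [ 0.5488 -0.16  ] slope -0.306 z34 0.1178 7342 offset from tcp [-0.0005 -0.0005]
  arbor pts 598 [ 0.5524 -0.1636  0.0963]
    16 0.1223    20 0.1223    24 0.121    28 0.1196    32 0.1183
44.0 [ 0.5493 -0.1595  0.1092] [-0.  -0.3 -0.9] 0.7537690513846894
```

```bash
python3 -m jog '[-0.01,0.05,0,0,0,0,-0.01,0.05,0,0,0,0]' | sed -n 2,6p
python3 c2.py .554 -.161 .11 .133 2>/dev/null
```

```text
tool_pos: [0.5556, -0.162, 0.111]
tool_rot: [0.001, 0.714, 0.7, 0.0]
contact_force: [-0.6, 1.7, -1.7]
gripper_width: 0.76
grasp_force: 66.7
wrist centre [ 0.5553 -0.1628] slope -0.304 z34 0.1204 8135 offset from tcp [-0.0002 -0.0007]
  arbor pts 327 [ 0.5548 -0.1652  0.0968]
    16 0.1232    20 0.1249    24 0.1236    28 0.1223    32 0.1209
44.3 [ 0.5554 -0.1621  0.1109] [ 0.1 -0.2 -0.4] 0.7578497918358506
```

```bash
python3 -m jog '[0.018,-0.013,0.05,0,0,0,0.018,-0.013,0.1,0,0,0,0.018,-0.013,0.13,0,0,0,0.018,-0.013,0.13,0,0,0]' | sed -n 2,5p
python3 c2.py .554 -.161 .095 .12 2>/dev/null
python3 -m jog '[0,0,0.04,0,0,0,0,0,0.08,0,0,0,0,0,0.08,0,0,0]' | sed -n 2,5p
python3 -m jog '[0,0,0.04,0,0,0,0,0,0.08,0,0,0,0,0,0.08,0,0,0]' | sed -n 2,5p
python3 c2.py .554 -.161 .08 .105 2>/dev/null
```

```text
tool_pos: [0.5533, -0.1605, 0.0969]
tool_rot: [-0.0, 0.714, 0.7, -0.0]
contact_force: [-0.4, 0.1, -1.3]
gripper_width: 0.762
wrist centre [ 0.5532 -0.1614] slope -0.327 z34 0.1062 7720 offset from tcp [-0.0004 -0.0007]
  arbor pts 1265 [ 0.5541 -0.1609  0.0959]
    16 nan    20 0.1108    24 0.1095    28 0.1082    32 0.107
44.85 [ 0.5536 -0.1607  0.0972] [-0.1 -0.1 -0.3] 0.7566722812151153
tool_pos: [0.5533, -0.1605, 0.0888]
tool_rot: [-0.0, 0.714, 0.7, -0.0]
contact_force: [-0.2, -0.6, -1.0]
gripper_width: 0.757
tool_pos: [0.5533, -0.1605, 0.0808]
tool_rot: [-0.0, 0.714, 0.7, -0.0]
contact_force: [-0.3, -0.4, -0.6]
gripper_width: 0.764
wrist centre [ 0.5532 -0.1613] slope -0.329 z34 0.0901 7701 offset from tcp [-0.0003 -0.0008]
  arbor pts 2725 [ 0.5541 -0.1578  0.0934]
    16 nan    20 0.0948    24 0.0934    28 0.0921    32 0.091
45.65 [ 0.5535 -0.1605  0.0811] [ 0.3  0.5 -1.1] 0.7601263389270783
```

```bash
for i in 1 2; do python3 -m jog '[0,0,0.04,0,0,0,0,0,0.08,0,0,0,0,0,0.08,0,0,0]' | sed -n 2,5p; done
python3 -m jog '[0,0,0.03,0,0,0,0,0,0.03,0,0,0]' | sed -n 2,5p
python3 -m jog '[0,0,0.01,0,0,0,0,0,0.01,0,0,0]' | sed -n 2,5p
python3 c2.py .554 -.161 .06 .085 2>/dev/null
```

```text
tool_pos: [0.5533, -0.1604, 0.0728]
tool_rot: [-0.0, 0.714, 0.7, -0.0]
contact_force: [0.1, 0.1, -1.3]
gripper_width: 0.763
tool_pos: [0.5533, -0.1605, 0.0649]
tool_rot: [-0.0, 0.714, 0.7, -0.0]
contact_force: [0.1, 1.2, -1.2]
gripper_width: 0.759
tool_pos: [0.5536, -0.1606, 0.0622]
tool_rot: [0.0, 0.714, 0.7, 0.0]
contact_force: [0.9, -0.4, -1.3]
gripper_width: 0.76
tool_pos: [0.5537, -0.1606, 0.0615]
tool_rot: [0.0, 0.714, 0.7, 0.0]
contact_force: [-0.8, 0.7, -1.5]
gripper_width: 0.759
wrist centre [ 0.5536 -0.1615] slope -0.33 z34 0.0707 6924 offset from tcp [-0.0002 -0.0009]
  arbor pts 4352 [ 0.5542 -0.156   0.0917]
    16 nan    20 0.0754    24 0.0741    28 0.0727    32 0.0716
46.95 [ 0.5538 -0.1606  0.0615] [-0.3 -0.1 -1.4] 0.7580251574315444
```

```bash
for i in 1 2 3; do python3 -m jog '[0,0,0.008,0,0,0,0,0,0.008,0,0,0]' | sed -n 2,4p; done
python3 c2.py .554 -.161 .06 .085 2>/dev/null
```

```text
tool_pos: [0.5537, -0.1606, 0.0606]
tool_rot: [0.0, 0.714, 0.7, 0.0]
contact_force: [0.1, 0.9, -1.4]
tool_pos: [0.5537, -0.1606, 0.0598]
tool_rot: [0.0, 0.714, 0.7, 0.0]
contact_force: [-0.3, 0.5, -2.3]
tool_pos: [0.5537, -0.1607, 0.0591]
tool_rot: [0.0, 0.714, 0.7, 0.0]
contact_force: [-1.1, -0.3, -0.9]
wrist centre [ 0.5537 -0.1616] slope -0.333 z34 0.0684 6618 offset from tcp [-0.0001 -0.0009]
  arbor pts 4515 [ 0.5542 -0.156   0.0916]
    16 nan    20 0.073    24 0.0717    28 0.0704    32 0.0692
47.75 [ 0.5538 -0.1606  0.0591] [-0.2  0.6 -0.4] 0.7609410377491644
```

```bash
for i in 1 2; do python3 -m jog '[0,0,0.008,0,0,0,0,0,0.008,0,0,0]' | sed -n 2,4p; done
```

```text
tool_pos: [0.5539, -0.1606, 0.0589]
tool_rot: [0.0, 0.714, 0.7, 0.0]
contact_force: [-2.5, 2.0, 4.7]
tool_pos: [0.5539, -0.1607, 0.0589]
tool_rot: [0.0, 0.714, 0.7, 0.0]
contact_force: [-4.9, 2.6, 9.7]
```

```bash
python3 -m jog '[0,0,-0.01,0,0,0,0,0,-0.01,0,0,0]' | sed -n 2,4p
python3 -m jog '[0,0,0,0,0,0,0,0,0,0,0,0,0,0,0,0,0,0]' 85 | sed -n 2,5p
python3 -m jog '[0,0,-0.3,0,0,0,0,0,-0.8,0,0,0,0,0,-1,0,0,0]' | sed -n 1,2p
python3 -m jog '[0.3,0,-0.3,0,0,0,0.9,0,-0.4,0,0,0,0.9,0,-0.4,0,0,0]' | sed -n 1,4p
python3 c2.py .554 -.161 .06 .085 2>/dev/null
python3 - <<'E'
from h import *
f=grab("scene"); P=cloud(f); X,Y,Z=P[...,0],P[...,1],P[...,2]; D=np.hypot(X-.5535,Y+.1608)
for a in range(0,360,45):
    U=(X-.5535)*np.cos(np.radians(a))+(Y+.1608)*np.sin(np.radians(a))
    print(a,[(r,np.round(np.median(Z[(abs(D-r/1000)<.002)&(U>.92*D)]),4)) for r in(19,23,27,31)])
# side profile toward the camera
u=np.array([.67,-.28]);u/=np.linalg.norm(u); k=(D<.05)&(D>.028)&(((X-.5535)*u[0]+(Y+.1608)*u[1])>.9*D)&(Z>.04); o=np.argsort(Z[k]); print(np.c_[Z[k][o],D[k][o]].round(4)[::6].tolist())
E
```

```text
tool_pos: [0.5538, -0.1607, 0.0589]
tool_rot: [0.0, 0.714, 0.7, 0.0]
contact_force: [-2.9, 1.4, 5.9]
tool_pos: [0.5536, -0.1606, 0.0581]
tool_rot: [0.0, 0.714, 0.7, 0.0]
contact_force: [-0.1, 0.2, -0.6]
gripper_width: 0.995
time: 49.25
tool_pos: [0.5553, -0.1613, 0.162]
time: 49.62
tool_pos: [0.5557, -0.0678, 0.199]
tool_rot: [0.001, 0.713, 0.702, 0.001]
contact_force: [0.2, -0.7, 0.3]
wrist centre [ 0.5537 -0.1615] slope -0.328 z34 0.0683 1617 offset from tcp [-0.0017 -0.0922]
  arbor pts 911 [ 0.5541 -0.1561  0.0915]
    16 nan    20 0.073    24 0.0716    28 0.0702    32 0.0691
49.675 [ 0.5553 -0.0693  0.1981] [-0.4  0.3 -0. ] 0.9954845639757892
0 [(19, np.float64(0.0747)), (23, np.float64(0.072)), (27, np.float64(0.0708)), (31, np.float64(0.0532))]
45 [(19, np.float64(0.0746)), (23, np.float64(0.0734)), (27, np.float64(0.0723)), (31, np.float64(0.0712))]
90 [(19, np.float64(0.0747)), (23, np.float64(0.4682)), (27, np.float64(0.4866)), (31, np.float64(0.4985))]
135 [(19, np.float64(0.0679)), (23, np.float64(0.0731)), (27, np.float64(0.0717)), (31, np.float64(0.0709))]
180 [(19, np.float64(nan)), (23, np.float64(0.0746)), (27, np.float64(0.0729)), (31, np.float64(0.0711))]
225 [(19, np.float64(0.0741)), (23, np.float64(0.0733)), (27, np.float64(0.072)), (31, np.float64(0.0711))]
270 [(19, np.float64(0.0741)), (23, np.float64(0.0742)), (27, np.float64(0.072)), (31, np.float64(0.0689))]
315 [(19, np.float64(0.0743)), (23, np.float64(0.0723)), (27, np.float64(0.0705)), (31, np.float64(0.0585))]
[[0.0402, 0.0362], [0.0413, 0.0328], [0.0424, 0.0347], [0.0432, 0.0363], [0.044, 0.0355], [0.0448, 0.0357], [0.0457, 0.0337], [0.0463, 0.0358], [0.0479, 0.033], [0.0487, 0.0334], [0.0494, 0.0283], [0.0497, 0.0295], [0.0509, 0.0331], [0.0514, 0.0282], [0.0529, 0.0349], [0.0583, 0.0312], [0.0603, 0.033], [0.0616, 0.0334], [0.0646, 0.0344], [0.0655, 0.0349], [0.0671, 0.0337], [0.0678, 0.0292], [0.0686, 0.0351], [0.0694, 0.0351], [0.0702, 0.0284], [0.0706, 0.0341], [0.0714, 0.0321], [0.0718, 0.0287], [0.0725, 0.0303], [0.0741, 0.0296]]
  return _methods._mean(a, axis=axis, dtype=dtype,
  ret = ret.dtype.type(ret / rcount)
```

The top washer's crown is at 74 mm and level all round, with its rim at 69 mm. That matches a finished three-washer pack, and the gripper is clear.

```bash
python3 -c "
from plant import manip; print(manip.job_done())"
```

```text
the job is handed in; nothing more can be done
None
```

The pack is finished and handed in at about 50 s: hollow down, up, down, lying flat, with the top crown measured level at the expected 74 mm. On the first try at the middle washer the gripper also lifted the first washer off the arbor. I set both on the rack and lowered them back onto the arbor together, in the right order. I steered clear of the jar, hammer, tin and plate but did not re-measure them at the end, and the hand-in returned no verdict.

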